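# Book in a reagent kit with the cordless bar-code scanner

### The job

Draw the cordless scanner out of its deep charging dock by the head, lay it down and take it again by the ribbed grip, the way it is meant to be held. Then read the bar-code label on the lid of the blue-banded carton, and only that one: hold the scanner still for a good second with its window about 70 mm above the middle of the label, pointing nearly straight down at it, the long side of the window running across the bars. Last, lay the scanner gently down flat on the green mat and let go; keep the scanner off the cartons, and leave cartons, bottle and tube rack where they stand.

Things in the scene. Friction and masses are not known exactly. Their poses are not given: they have to be found in the camera images.
- scanner: cordless bar-code scanner in auto-read mode (no key to press): grey stick 180 mm long, 0.16-0.26 kg. Origin at its centre. Own x runs from butt (-90 mm) to window (+90 mm): it reads straight out along +x; y is its width, the long side of the window; z points out of the face with the orange key. Lying flat its origin is 18 mm above its support. Starts standing in the dock, window up, loose
- scanner_grip (a point): middle of the scanner's ribbed grip, at x = -45 mm in its frame, same axes. The handle, x = -90 to +40 mm, is 44 mm wide (y) and 36 mm thick (z), its black ribs from x = -75 to -15 mm; the head, x = +40 to +90 mm, is 56 mm wide and 36 mm thick, with a black bumper and a dark red window. In the dock the grip is hidden and only x > +5 mm stands out
- scanner_window (a point): middle of the scanner's window, at x = +90 mm in the scanner's frame, same axes as the scanner
- scanner_butt (a point): middle of the scanner's butt end, at x = -90 mm in the scanner's frame
- dock: black charging dock fixed to the bench, base 116 mm (x) by 92 mm (y), 12 mm high, centred 8 mm to +x of the origin, which lies on the bench. A deep pocket, open at the top, slopes up at 68 degrees from level, leaning to the dock's own +x; its rim is up to 130 mm above the bench. The scanner sits in it with its own x along the slope and its key face to the dock's -x
- dock_pocket (a point): middle of the pocket's floor, 30 mm above the bench, where the scanner's butt rests; the pocket is 95 mm deep, 50 by 41 mm inside, and the scanner leaves it by a pull up along the slope
- mat: green rubber mat with a white border line, fixed to the bench, 180 mm (x) by 270 mm (y), 3 mm thick; origin at the middle of its underside, z up
- blue_carton: white reagent carton with blue bands, the one to be read, standing loose on the bench: 84 mm (x) by 120 mm (y), 50 mm high, 0.25 kg; origin at the middle of its underside, z up. The bars of its label run along its x and are spaced along its y, so the long side of the window must run along its y, either way round
- blue_carton_label (a point): middle of the blue carton's bar label, on its lid, 50.7 mm above the bench and 10 mm towards the carton's own -x from its middle; white label 36 mm (x) by 68 mm (y), bars 24 mm long over about 55 mm
- orange_carton: the same carton with orange bands and a label in the same place; not to be read or moved
- orange_carton_label (a point): middle of the orange carton's bar label, on its lid
- bottle: amber reagent bottle with a black cap, diameter 70 mm, height 160 mm, loose; origin at the middle of its underside; leave it alone
- rack: aluminium tube rack with capped tubes, 75 mm (x) by 180 mm (y), about 95 mm high, loose; origin at the middle of its underside; leave it alone
Things that resemble listed ones, but are neither listed nor needed, are in the scene too. There is more than one size of the scanner; the job needs the largest.

How it is judged:
By the outcome, as a careful person would: the job done as asked, in the order asked, and still so for the second after the job is handed in, with the robot touching nothing.
It also fails if it takes over 64 s, if anything falls off the work surface, if the arm or the gripper's body presses on something with over 40 N, if the wrist force passes 120 N, or if a joint passes its speed limit or range.

### The arm

A 7-joint arm with a two-finger parallel gripper is mounted at the origin on the work surface. World frame = base frame: x ahead of the robot, y to its left, z up, the work surface at z = 0. Lengths are in m, angles in rad, forces in N, time in s.
With the tool pointing down it reaches from about 0.425 to 0.825 m from the base axis. Payload 3.6 kg.
Tool frame: the origin (TCP) lies midway between the tips of the shut fingers; the grasp point (between the pads) lies bot.grip_point_offset behind it (bot.grip_point_offset is the distance from the TCP to the grasp point, in m); z points along the fingers, y is the direction in which the jaws open and shut (so a half turn about z gives the same grasp; the last joint's range is limited). The gripper opens to 93 mm and grips with 3 to 60 N. Pads are 15 mm wide; open, the fingers measure 128 mm over their backs; the gripper's body (75 mm by 188 mm) begins 65 mm behind the grasp point.
Start: joints at [-1.347, 0.615, -0.013, 1.423, 0.008, 1.103, -0.04], TCP at [0.161, 0.63, 0.219] pointing down, gripper open.
Joint ranges: [-3.12, 3.12], [-0.3, 2.06], [-1.34, 1.32], [0.26, 2.42], [-1.36, 4.5], [0.01, 1.98], [-2.84, 2.84]. Speed limits (rad/s): [2.79, 2.79, 3.14, 3.14, 3.14, 3.14, 3.14].

### API

Orientations are given as a rotation vector (axis times angle).
In Python, from bench import bot gives the robot as it stands.
- The arm moves only by the tool play_rows, never from a script. Its argument "plan" is a list of rows, each an object of numbers: "fingers": the opening in per cent of the stroke, from 0 (shut) to 100 (fully open); "x", "y", "z": the shift along the tool's x, y, z in cm; "wx", "wy", "wz": the turn, a rotation vector about the tool's x, y, z in degrees. In form: [{"fingers": .., "x": .., "y": .., "z": .., "wx": .., "wy": .., "wz": ..}, ...]. A call has 1 to 12 rows; each row shifts and turns the commanded pose from where the row before left it, along the tool's axes as they then stand; what a row does not reach is not made up. A row lasts 1/12 s, in which the tool goes at most 41.7 mm and 7.16 degrees, less where a joint would pass 70% of its speed; a pose out of reach is approached as far as the arm can. A call with a gripper value outside its range is refused whole. The fingers move at their own pace and stop on an object; "grip_force" is the grip in N (left out, the last holds). Time passes only in rows, so rows that do not move let the fingers close. It gives the time, the measured TCP pose, the force and the opening at its end, in the units of the state.
- bot.state(): the state, without advancing time (a new reading comes with each control period).
- bot.get_image(name): name is "side" or "top" or "wrist"; returns a dict with "img" (480x640x3 uint8, red, green, blue), "camera_matrix" (3x3 intrinsics, pixels), "R" (3x3) and "t" (3): a world point X has camera coordinates R X + t; the wrist camera has in their place "hand_eye" (4x4, takes a point from camera to tool coordinates, whose origin is the TCP and whose axes are the flange's). Camera axes: x right, y down, z forward; pixel columns grow to the right and rows downward; lengths in m; the calibration is good to about 2 mm. A picture is of the moment at which its call begins: read the wrist's pose just before it. There is no depth.
- bot.finish_job(): hands the job in, once; it reports no verdict.
The state is a dict: "time_s": time; "qpos": joint angles; "joint_velocities": joint speeds; "joint_torque": joint torques, N m; "tcp_pos": TCP position; "orientation": TCP orientation; "contact_force": force on the tool from outside, world axes, zero at the start; "wrist_torque": the same for the moment, N m; "opening": opening from 0.0 (shut) to 1.0 (fully open).
Only numpy, scipy, OpenCV 4.12 (cv2) and the standard library are available. Lean on these libraries where they do the work, as an engineer would, in place of code of your own. Each camera call takes 0.05 s, during which the arm holds its last target. There are 200 camera calls.

## Working session

There is one attempt and no reset: what is moved stays moved. The work goes in short steps, Python scripts to look and compute and a tool call to move; the robot and the scene stay as the last step left them, time stands still between calls to the robot, and variables do not carry over. Pictures are saved under pics/ and viewed, about 8 in all and at most 12, crops included, and the job is handed in when it is done.

Besides the shell and the picture viewer there is one more tool, called after "Request:" as name(argument=value, ...) on one line, values as JSON. play_rows: Moves the arm, as the interface text tells. Its arguments: {"type":"object","properties":{"plan":{"type":"array","items":{"type":"object","properties":{"fingers":{"type":"number"},"x":{"type":"number"},"y":{"type":"number"},"z":{"type":"number"},"wx":{"type":"number"},"wy":{"type":"number"},"wz":{"type":"number"}}}},"grip_force":{"type":"number"}},"required":["plan"]}

```bash
ls; mkdir -p pics
python3 - <<'E'
from bench import bot
import cv2
print(bot.state(), bot.grip_point_offset)
for n in ("side","top"):
    d=bot.get_image(n); cv2.imwrite(f"pics/{n}0.png",d["img"][:,:,::-1]); print(n,d["camera_matrix"],d["R"],d["t"])
d=bot.get_image("wrist"); print(d["camera_matrix"],d["hand_eye"])
E
```

```text
pics
{'time_s': 0.0, 'qpos': array([-1.34747127,  0.6159288 , -0.01260722,  1.42485515,  0.00807049,
        1.10340607, -0.04036839]), 'joint_velocities': array([-1.29427866e-03,  1.86223166e-03, -1.21611496e-03, -1.15507943e-03,
       -1.04915529e-03, -4.28138504e-04,  3.99626026e-05]), 'joint_torque': array([ 4.31480621e-04, -4.58945310e+01,  2.09484645e-01, -1.65739721e+01,
       -6.10688911e-02,  2.06732360e-02,  2.42958768e-04]), 'tcp_pos': array([0.16049773, 0.62907027, 0.21748947]), 'orientation': array([-0.39124657, -3.1168278 ,  0.00397363]), 'contact_force': array([-0.39041654, -0.48669857,  0.06395302]), 'wrist_torque': array([0.01823492, 0.00361971, 0.04187956]), 'opening': 0.9958668616456843} 0.0188
side [[585.59208648   0.         323.05146513]
 [  0.         585.59208648 240.77312043]
 [  0.           0.           1.        ]] [[ 0.75204507 -0.65903279  0.01019729]
 [-0.3667287  -0.43124192 -0.82434245]
 [ 0.54766621  0.61620304 -0.5659996 ]] [-0.42377472  0.34644007  1.28818832]
top [[478.57415694   0.         313.43088532]
 [  0.         478.57415694 239.55283639]
 [  0.           0.           1.        ]] [[-0.0166783  -0.99977206  0.0133289 ]
 [-0.98758304  0.01438935 -0.15643747]
 [ 0.15621002 -0.01577251 -0.98759792]] [0.03942857 0.5968353  1.20206844]
[[388.46856483   0.         318.62109886]
 [  0.         388.46856483 236.22020621]
 [  0.           0.           1.        ]] [[ 6.68079463e-05 -9.70012386e-01 -2.43055481e-01  6.68500884e-02]
 [ 9.99999992e-01  3.76981169e-05  1.24417295e-04 -4.72957823e-04]
 [-1.11523584e-04 -2.43055487e-01  9.70012380e-01 -1.66202009e-01]
 [ 0.00000000e+00  0.00000000e+00  0.00000000e+00  1.00000000e+00]]
```

View pics/top0.png

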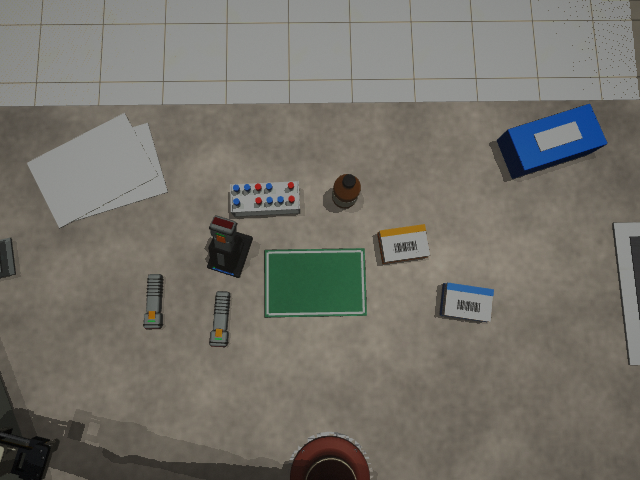

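View pics/side0.png

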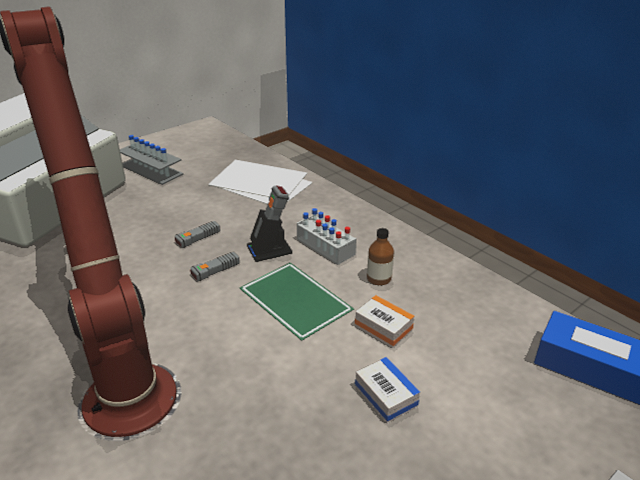

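The top view shows the docked scanner at (224,228), the mat at (315,283), the blue carton at (467,302) and the orange one at (403,244). The bottle is at (346,190), the rack at (265,198), and two smaller scanners lie at (153,300) and (220,320). The side view shows the scanner window at about (281,190).

```bash
cat > h.py <<'E'
import numpy as np, cv2
from scipy.spatial.transform import Rotation as Rot
from bench import bot
def cam(d,st=None):
    K=d["camera_matrix"]
    if "R" in d: R,t=d["R"],d["t"]; return K,R.T,-R.T@t
    T=np.eye(4);T[:3,:3]=Rot.from_rotvec(st["orientation"]).as_matrix();T[:3,3]=st["tcp_pos"]
    T=T@d["hand_eye"]; return K,T[:3,:3],T[:3,3]
def ray(c,p):
    K,R,o=c; v=R@np.linalg.solve(K,np.array([p[0],p[1],1.])); return o,v/np.linalg.norm(v)
def onz(c,p,z):
    o,v=ray(c,p); return o+v*(z-o[2])/v[2]
def tri(c1,p1,c2,p2):
    o1,v1=ray(c1,p1);o2,v2=ray(c2,p2)
    s=np.linalg.lstsq(np.c_[v1,-v2],o2-o1,rcond=None)[0]
    a,b=o1+s[0]*v1,o2+s[1]*v2; return (a+b)/2,np.linalg.norm(a-b)
def proj(c,X):
    K,R,o=c; q=K@(R.T@(np.asarray(X)-o)); return q[:2]/q[2]
E
python3 - <<'E'
from h import *
np.set_printoptions(precision=4,suppress=True)
t=cam(bot.get_image("top"));print("top cam",t[2])
im=cv2.imread("pics/top0.png");s=cv2.imread("pics/side0.png")
def rect(mask,z,name):
    n,l,st,ce=cv2.connectedComponentsWithStats(mask.astype(np.uint8))
    i=1+np.argmax(st[1:,4]); c=max(cv2.findContours((l==i).astype(np.uint8),0,2)[0],key=cv2.contourArea)
    P=np.array([onz(t,p[0],z)[:2] for p in c],np.float32)
    print(name,cv2.minAreaRect(P),st[i])
b,g,r=[im[:,:,k].astype(int) for k in range(3)]
Y,X=np.mgrid[:480,:640]
rect((g>r+30)&(g>b+15),.003,"mat")
rect((b>r+60)&(X>420)&(X<510)&(Y>260)&(Y<340),.05,"blue band")
rect((r>b+80)&(X>360)&(X<440)&(Y>210)&(Y<280),.05,"orange band")
roi=lambda x0,x1,y0,y1:(X>x0)&(X<x1)&(Y>y0)&(Y<y1)
rect((np.minimum(np.minimum(r,g),b)>150)&roi(430,505,270,335),.05,"blue white")
a=cv2.resize(im[200:290,190:270],None,fx=5,fy=6*5/6,interpolation=2)
e=cv2.resize(s[175:265,235:305],None,fx=5,fy=5,interpolation=2)
cv2.imwrite("pics/c1.png",np.hstack([a,e]))
E
```

```text
top cam [0.4023 0.0498 1.28  ]
mat ((0.4900551438331604, 0.026809945702552795), (0.2457432895898819, 0.15732446312904358), 89.97850799560547) [ 269  252   94   61 5478]
blue band ((0.4625690281391144, -0.3703365623950958), (0.12001689523458481, 0.017861081287264824), 80.34637451171875) [447 283  47  13 324]
orange band ((0.6183815002441406, -0.20329460501670837), (0.016856301575899124, 0.11916820704936981), 7.391506671905518) [380 224  46  13 296]Traceback (most recent call last):
  File "<stdin>", line 16, in <module>
  File "<stdin>", line 7, in rect
    return _wrapfunc(a, 'argmax', axis=axis, out=out, **kwds)
    return bound(*args, **kwds)
ValueError: attempt to get argmax of an empty sequence
```

Run:
```python
from h import *
im=cv2.imread("pics/top0.png");s=cv2.imread("pics/side0.png")
a=cv2.resize(im[200:290,190:270],None,fx=5,fy=5,interpolation=2)
e=cv2.resize(s[175:265,235:305],None,fx=5,fy=5,interpolation=2)
cv2.imwrite("pics/c1.png",np.hstack([a,e]))
t=cam(bot.get_image("top"))
g=cv2.cvtColor(im,cv2.COLOR_BGR2GRAY).astype(int)
for nm,(x0,x1,y0,y1) in dict(blue=(452,484,297,316),orange=(388,422,238,256)).items():
    m=g[y0:y1,x0:x1]<90
    yy,xx=np.nonzero(m); print(nm,m.sum(),onz(t,(x0+xx.mean(),y0+yy.mean()),.0507), xx.min()+x0,xx.max()+x0)
```

```text
blue 142 [ 0.41931744 -0.36314566  0.0507    ] 457 479
orange 131 [ 0.57556163 -0.20707511  0.0507    ] 394 416
```

View pics/c1.png

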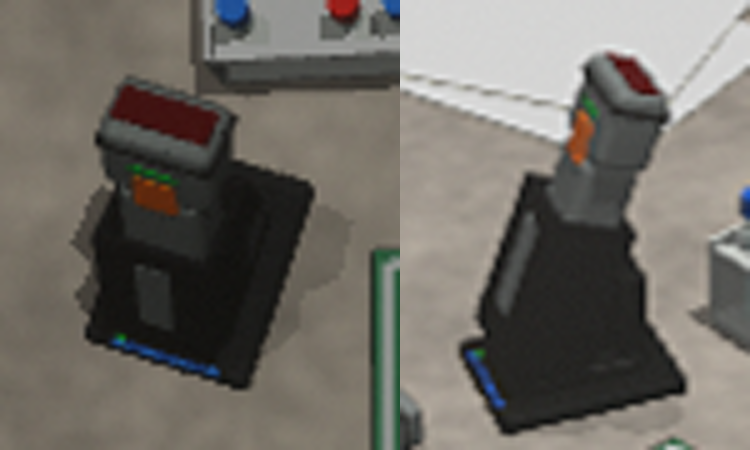

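Run:
```python
from h import *
np.set_printoptions(precision=4,suppress=True)
t=cam(bot.get_image("top"));s=cam(bot.get_image("side"))
T=lambda x,y:(190+x/5,200+y/5); S=lambda x,y:(235+(x-400)/5,175+y/5)
print("win",tri(t,T(165,115),s,S(637,73)))
print("key",tri(t,T(155,195),s,S(580,138)))
B=[onz(t,T(*p),.012) for p in((310,188),(248,388),(88,340))]
C=[onz(s,S(*p),.012) for p in((685,390),(505,430),(462,345))]
print(B,C)
for Q in(B,C):
    v=Q[0]-Q[1] if Q is B else None
v=B[0]-B[1];print("len",np.linalg.norm(v),np.degrees(np.arctan2(v[1],v[0])))
v=B[2]-B[1];print("len",np.linalg.norm(v),np.degrees(np.arctan2(v[1],v[0]))-90)
print("cen",(B[0]+B[2])/2)
l=[onz(t,T(*p),.197) for p in((115,103),(217,127))];v=l[0]-l[1];print("win yaw",np.degrees(np.arctan2(v[1],v[0]))-90,(l[0]+l[1])/2)
for n,p in dict(rack=(265,182),bottle=(348,181)).items(): print(n,onz(t,p,.09 if n=="rack" else .16))
# side label of mat etc
```

```text
win (array([0.6159, 0.2391, 0.1972]), np.float64(0.001791347752213223))
key (array([0.5834, 0.2502, 0.1619]), np.float64(0.0004919379667762284))
[array([0.6106, 0.1941, 0.012 ]), array([0.5039, 0.2264, 0.012 ]), array([0.5306, 0.3113, 0.012 ])] [array([0.603 , 0.1841, 0.012 ]), array([0.4992, 0.2205, 0.012 ]), array([0.53  , 0.3072, 0.012 ])]
len 0.1114914377833929 -16.87685986875746
len 0.08893361064553847 -17.515783993757935
cen [0.5706 0.2527 0.012 ]
win yaw -14.226981719394217 [0.6151 0.2392 0.197 ]
rack [0.7417 0.1524 0.09  ]
bottle [ 0.7216 -0.0541  0.16  ]
```

```bash
cat >> h.py <<'E'
D=np.pi/180
def ori(yaz,haz,beta):  # jaw azimuth, lean azimuth, lean from straight down (deg)
    y=np.array([np.cos(yaz*D),np.sin(yaz*D),0]); h=np.array([np.cos(haz*D),np.sin(haz*D),0])
    z=np.sin(beta*D)*h-np.cos(beta*D)*np.array([0,0,1]); return np.c_[np.cross(y,z),y,z]
def go(P,R,N,grasp=True,start=None):
    """P grasp point (or TCP); prints the row to repeat N times; returns end pose"""
    if start is None:
        s=bot.state(); start=(s["tcp_pos"],Rot.from_rotvec(s["orientation"]).as_matrix())
    p0,R0=start; P=np.asarray(P,float)+(R[:,2]*bot.grip_point_offset if grasp else 0)
    w=Rot.from_matrix(R0.T@R).as_rotvec()/N; dR=Rot.from_rotvec(w)
    A=sum(Rot.from_rotvec(w*k).as_matrix() for k in range(N))
    t=np.linalg.solve(A,R0.T@(P-p0))
    print(N,"rows xyz cm",np.round(t*100,2),"w deg",np.round(w/D,2),"| max",round(np.linalg.norm(t)*1e3,1),"mm",round(np.linalg.norm(w)/D,2),"deg")
    return P,R
E
python3 - <<'E'
from h import *
G=np.array([.607,.242,.174]);R=ori(73,-17,50)
a=go(G-.12*R[:,2],R,24)
E
```

```text
24 rows xyz cm [-1.83 -1.05  0.72] w deg [ 0.05 -2.08  0.11] | max 22.3 mm 2.09 deg
```

Request:
play_rows(plan=[{"fingers": 100, "x": -1.83, "y": -1.05, "z": 0.72, "wx": 0.05, "wy": -2.08, "wz": 0.11}, {"fingers": 100, "x": -1.83, "y": -1.05, "z": 0.72, "wx": 0.05, "wy": -2.08, "wz": 0.11}, {"fingers": 100, "x": -1.83, "y": -1.05, "z": 0.72, "wx": 0.05, "wy": -2.08, "wz": 0.11}, {"fingers": 100, "x": -1.83, "y": -1.05, "z": 0.72, "wx": 0.05, "wy": -2.08, "wz": 0.11}, {"fingers": 100, "x": -1.83, "y": -1.05, "z": 0.72, "wx": 0.05, "wy": -2.08, "wz": 0.11}, {"fingers": 100, "x": -1.83, "y": -1.05, "z": 0.72, "wx": 0.05, "wy": -2.08, "wz": 0.11}, {"fingers": 100, "x": -1.83, "y": -1.05, "z": 0.72, "wx": 0.05, "wy": -2.08, "wz": 0.11}, {"fingers": 100, "x": -1.83, "y": -1.05, "z": 0.72, "wx": 0.05, "wy": -2.08, "wz": 0.11}, {"fingers": 100, "x": -1.83, "y": -1.05, "z": 0.72, "wx": 0.05, "wy": -2.08, "wz": 0.11}, {"fingers": 100, "x": -1.83, "y": -1.05, "z": 0.72, "wx": 0.05, "wy": -2.08, "wz": 0.11}, {"fingers": 100, "x": -1.83, "y": -1.05, "z": 0.72, "wx": 0.05, "wy": -2.08, "wz": 0.11}, {"fingers": 100, "x": -1.83, "y": -1.05, "z": 0.72, "wx": 0.05, "wy": -2.08, "wz": 0.11}])

```text
time_s: 1.35
tcp_pos: [0.3514, 0.4479, 0.1783]
orientation: [0.369, 2.683, -0.089]
contact_force: [0.8, 0.4, 0.8]
opening: 1.001
```

Request:
play_rows(plan=[{"fingers": 100, "x": -1.83, "y": -1.05, "z": 0.72, "wx": 0.05, "wy": -2.08, "wz": 0.11}, {"fingers": 100, "x": -1.83, "y": -1.05, "z": 0.72, "wx": 0.05, "wy": -2.08, "wz": 0.11}, {"fingers": 100, "x": -1.83, "y": -1.05, "z": 0.72, "wx": 0.05, "wy": -2.08, "wz": 0.11}, {"fingers": 100, "x": -1.83, "y": -1.05, "z": 0.72, "wx": 0.05, "wy": -2.08, "wz": 0.11}, {"fingers": 100, "x": -1.83, "y": -1.05, "z": 0.72, "wx": 0.05, "wy": -2.08, "wz": 0.11}, {"fingers": 100, "x": -1.83, "y": -1.05, "z": 0.72, "wx": 0.05, "wy": -2.08, "wz": 0.11}, {"fingers": 100, "x": -1.83, "y": -1.05, "z": 0.72, "wx": 0.05, "wy": -2.08, "wz": 0.11}, {"fingers": 100, "x": -1.83, "y": -1.05, "z": 0.72, "wx": 0.05, "wy": -2.08, "wz": 0.11}, {"fingers": 100, "x": -1.83, "y": -1.05, "z": 0.72, "wx": 0.05, "wy": -2.08, "wz": 0.11}, {"fingers": 100, "x": -1.83, "y": -1.05, "z": 0.72, "wx": 0.05, "wy": -2.08, "wz": 0.11}, {"fingers": 100, "x": -1.83, "y": -1.05, "z": 0.72, "wx": 0.05, "wy": -2.08, "wz": 0.11}, {"fingers": 100, "x": -1.83, "y": -1.05, "z": 0.72, "wx": 0.05, "wy": -2.08, "wz": 0.11}])

```text
time_s: 2.35
tcp_pos: [0.5329, 0.2639, 0.2395]
orientation: [0.338, 2.249, -0.156]
contact_force: [1.3, 1.2, 0.1]
opening: 1.0
```

Run:
```python
from h import *
np.set_printoptions(precision=4,suppress=True)
s=bot.state();print(s["time_s"],s["tcp_pos"],s["qpos"],s["contact_force"])
R=Rot.from_rotvec(s["orientation"]).as_matrix();print(R)
d=bot.get_image("wrist");cv2.imwrite("pics/w1.png",d["img"][:,:,::-1])
G=np.array([.607,.242,.174]);Q=ori(73,-17,50)
go(G-.12*Q[:,2],Q,6)
c=cam(d,s); print("pred window px",proj(c,[.6159,.2391,.1972]),proj(c,[.5834,.2502,.1619]))
```

```text
2.35 [0.5329 0.2639 0.2395] [-1.4598  0.5844  0.8601  2.1093  1.1072  0.3557 -0.5277] [1.2987 1.1701 0.056 ]
[[-0.6144  0.2937  0.7323]
 [ 0.1899  0.9559 -0.224 ]
 [-0.7658  0.0014 -0.6431]]
6 rows xyz cm [ 0.05  0.08 -0.02] w deg [-0.07  0.04 -0.04] | max 1.0 mm 0.09 deg
pred window px [320.1485 270.8162] [321.77  202.501]
```

View pics/w1.png

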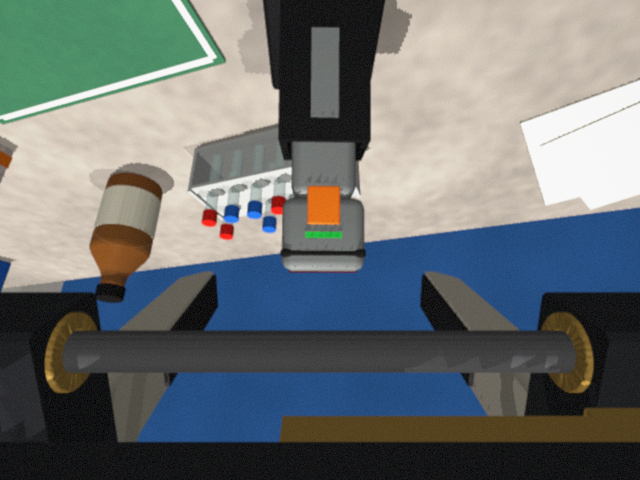

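The wrist view shows the scanner upright, with its window edge at (323,270) and key at (323,205). These are within 3 px of my prediction, so the yaw is right and I can approach.

Run:
```python
from h import *
Q=ori(73,-17,50);G=np.array([.607,.242,.174])+.0012*Q[:,1]
print(bot.state()["tcp_pos"])
go(G,Q,12)
```

```text
[0.53425839 0.25939059 0.24074117]
12 rows xyz cm [0.03 0.05 0.99] w deg [-0.03  0.02 -0.02] | max 9.9 mm 0.04 deg
```

Request:
play_rows(plan=[{"fingers": 100, "x": 0.09, "y": 0.15, "z": 0.99, "wx": -0.1, "wz": -0.1}, {"fingers": 100, "x": 0.09, "y": 0.15, "z": 0.99, "wx": -0.1, "wy": 0.1, "wz": -0.1}, {"fingers": 100, "x": 0.09, "y": 0.15, "z": 0.99, "wx": -0.1, "wy": 0.1}, {"fingers": 100, "x": 0.09, "y": 0.15, "z": 0.99}, {"fingers": 100, "z": 0.99}, {"fingers": 100, "z": 0.99}, {"fingers": 100, "z": 0.99}, {"fingers": 100, "z": 0.99}, {"fingers": 100, "z": 0.99}, {"fingers": 100, "z": 0.99}, {"fingers": 100, "z": 0.99}, {"fingers": 100, "z": 0.99}])

```text
schema error: expected keys fingers, x, y, z, wx, wy, wz
```

Run:
```python
from h import *
bot.get_image("top")
Q=ori(73,-17,50);G=np.array([.607,.242,.174])+.0012*Q[:,1]
s=bot.state();print(s["tcp_pos"],s["contact_force"],s["qpos"])
go(G,Q,1)
```

```text
[0.53318075 0.26125932 0.23978644] [ 0.36276448 -0.54798757 -0.3350287 ] [-1.45906052  0.58488332  0.86224194  2.11004334  1.10421716  0.35844364
 -0.5252679 ]
1 rows xyz cm [ 0.15  0.5  11.95] w deg [-0.33  0.05 -0.2 ] | max 119.6 mm 0.39 deg
```

Request:
play_rows(plan=[{"fingers": 100, "x": 0.02, "y": 0.06, "z": 0.99, "wx": 0, "wy": 0, "wz": 0}, {"fingers": 100, "x": 0.02, "y": 0.06, "z": 0.99, "wx": 0, "wy": 0, "wz": 0}, {"fingers": 100, "x": 0.02, "y": 0.06, "z": 0.99, "wx": 0, "wy": 0, "wz": 0}, {"fingers": 100, "x": 0.02, "y": 0.06, "z": 0.99, "wx": 0, "wy": 0, "wz": 0}, {"fingers": 100, "x": 0.02, "y": 0.06, "z": 0.99, "wx": 0, "wy": 0, "wz": 0}, {"fingers": 100, "x": 0, "y": 0, "z": 0.99, "wx": 0, "wy": 0, "wz": 0}, {"fingers": 100, "x": 0, "y": 0, "z": 0.99, "wx": 0, "wy": 0, "wz": 0}, {"fingers": 100, "x": 0, "y": 0, "z": 0.99, "wx": 0, "wy": 0, "wz": 0}, {"fingers": 100, "x": 0, "y": 0, "z": 0.99, "wx": 0, "wy": 0, "wz": 0}, {"fingers": 100, "x": 0, "y": 0, "z": 0.99, "wx": 0, "wy": 0, "wz": 0}, {"fingers": 100, "x": 0, "y": 0, "z": 0.99, "wx": 0, "wy": 0, "wz": 0}, {"fingers": 100, "x": 0, "y": 0, "z": 0.99, "wx": 0, "wy": 0, "wz": 0}])

```text
time_s: 3.45
tcp_pos: [0.6203, 0.246, 0.1631]
orientation: [0.34, 2.256, -0.162]
contact_force: [0.3, 0.1, -1.0]
opening: 1.0
```

Request:
play_rows(plan=[{"fingers": 100, "x": 0, "y": 0, "z": 0, "wx": 0, "wy": 0, "wz": 0}, {"fingers": 100, "x": 0, "y": 0, "z": 0, "wx": 0, "wy": 0, "wz": 0}, {"fingers": 100, "x": 0, "y": 0, "z": 0, "wx": 0, "wy": 0, "wz": 0}])

```text
time_s: 3.7
tcp_pos: [0.6201, 0.2446, 0.1645]
orientation: [0.342, 2.255, -0.162]
contact_force: [0.3, 0.4, -0.3]
opening: 1.0
```

Run:
```python
from h import *
s=bot.state();d=bot.get_image("wrist");cv2.imwrite("pics/w2.png",d["img"][:,:,::-1])
Q=ori(73,-17,50);G=np.array([.607,.242,.174])+.0012*Q[:,1]
print(s["time_s"],s["tcp_pos"],s["contact_force"],s["qpos"])
go(G,Q,1)
im=cv2.cvtColor(d["img"],cv2.COLOR_RGB2HSV)
m=cv2.inRange(im,(5,180,120),(20,255,255));m[:100]=0
n,l,st,ce=cv2.connectedComponentsWithStats(m);print([(x,c) for x,c in zip(st[1:],ce[1:]) if x[4]>200])
```

```text
3.7 [0.6200537  0.24462476 0.16447792] [ 0.27455327  0.4049617  -0.33506345] [-1.31355761  0.86438404  0.98666443  2.03573254  1.57108664  0.0282635
 -1.02675348]
1 rows xyz cm [ 0.03 -0.5   0.39] w deg [-0.37 -0.36 -0.1 ] | max 6.3 mm 0.53 deg
[(array([ 279,  223,   58,   67, 3825], dtype=int32), array([307.26901961, 256.00078431])), (array([ 14, 273,  72,  19, 667], dtype=int32), array([ 40.66566717, 284.16491754]))]
```

Run:
```python
from h import *
Q=ori(73,-17,34);G=np.array([.607,.242,.174])+.0012*Q[:,1]
go(G,Q,5)
```

```text
5 rows xyz cm [ 0.1  -0.1   0.08] w deg [-0.07  3.13 -0.03] | max 1.6 mm 3.13 deg
```

Request:
play_rows(plan=[{"fingers": 100, "x": 0.1, "y": -0.1, "z": 0.08, "wx": -0.07, "wy": 3.13, "wz": 0}, {"fingers": 100, "x": 0.1, "y": -0.1, "z": 0.08, "wx": -0.07, "wy": 3.13, "wz": 0}, {"fingers": 100, "x": 0.1, "y": -0.1, "z": 0.08, "wx": -0.07, "wy": 3.13, "wz": 0}, {"fingers": 100, "x": 0.1, "y": -0.1, "z": 0.08, "wx": -0.07, "wy": 3.13, "wz": 0}, {"fingers": 100, "x": 0.1, "y": -0.1, "z": 0.08, "wx": -0.07, "wy": 3.13, "wz": 0}, {"fingers": 100, "x": 0, "y": 0, "z": 0, "wx": 0, "wy": 0, "wz": 0}, {"fingers": 100, "x": 0, "y": 0, "z": 0, "wx": 0, "wy": 0, "wz": 0}, {"fingers": 100, "x": 0, "y": 0, "z": 0, "wx": 0, "wy": 0, "wz": 0}])

```text
time_s: 4.42
tcp_pos: [0.6216, 0.24, 0.1566]
orientation: [0.37, 2.465, -0.123]
contact_force: [-0.0, -0.2, 0.8]
opening: 1.0
```

Run:
```python
from h import *
s=bot.state();d=bot.get_image("wrist");cv2.imwrite("pics/w2.png",d["img"][:,:,::-1])
Q=ori(73,-17,34);G=np.array([.607,.242,.174])+.0012*Q[:,1]
print(s["time_s"],s["tcp_pos"],s["contact_force"],s["qpos"])
go(G,Q,1)
im=cv2.cvtColor(d["img"],cv2.COLOR_RGB2HSV)
m=cv2.inRange(im,(5,180,120),(20,255,255));m[:100]=0
n,l,st,ce=cv2.connectedComponentsWithStats(m);print([(x,c) for x,c in zip(st[1:],ce[1:]) if x[4]>200])
```

```text
4.4167 [0.62159716 0.24001254 0.15657277] [-0.00758459 -0.23878559  0.75668646] [-0.86459173  0.61903352  0.34681594  1.92710044  1.00079909  0.36437946
 -0.25179025]
1 rows xyz cm [ 0.14 -0.16 -0.39] w deg [ 0.04  3.4  -0.  ] | max 4.5 mm 3.4 deg
[(array([ 289,  219,   59,   67, 3866], dtype=int32), array([318.38851526, 252.20744956]))]
```

View pics/w2.png

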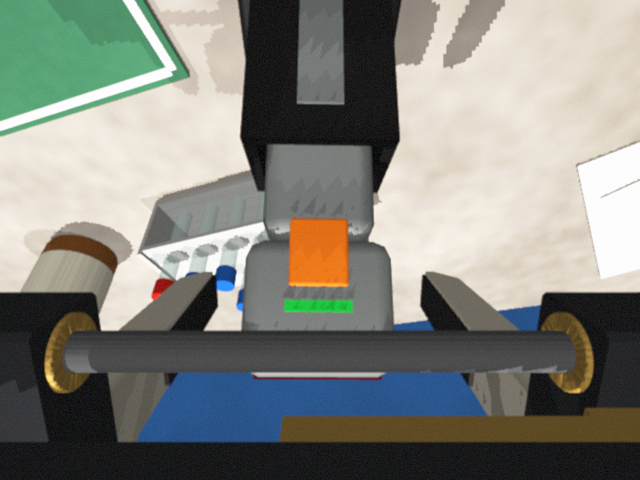

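The jaws are centred on the head (key at 318,252, image centre 319). Next I close them.

Request:
play_rows(plan=[{"fingers": 0, "x": 0, "y": 0, "z": 0, "wx": 0, "wy": 0, "wz": 0}, {"fingers": 0, "x": 0, "y": 0, "z": 0, "wx": 0, "wy": 0, "wz": 0}, {"fingers": 0, "x": 0, "y": 0, "z": 0, "wx": 0, "wy": 0, "wz": 0}, {"fingers": 0, "x": 0, "y": 0, "z": 0, "wx": 0, "wy": 0, "wz": 0}, {"fingers": 0, "x": 0, "y": 0, "z": 0, "wx": 0, "wy": 0, "wz": 0}, {"fingers": 0, "x": 0, "y": 0, "z": 0, "wx": 0, "wy": 0, "wz": 0}, {"fingers": 0, "x": 0, "y": 0, "z": 0, "wx": 0, "wy": 0, "wz": 0}, {"fingers": 0, "x": 0, "y": 0, "z": 0, "wx": 0, "wy": 0, "wz": 0}, {"fingers": 0, "x": 0, "y": 0, "z": 0, "wx": 0, "wy": 0, "wz": 0}, {"fingers": 0, "x": 0, "y": 0, "z": 0, "wx": 0, "wy": 0, "wz": 0}], grip_force=50)

```text
time_s: 5.3
tcp_pos: [0.6222, 0.2398, 0.157]
orientation: [0.371, 2.465, -0.122]
contact_force: [-0.6, 0.3, -0.1]
opening: 0.6
```

Run:
```python
from h import *
s=bot.state();R=Rot.from_rotvec(s["orientation"]).as_matrix()
u=np.array([np.cos(-17*D),np.sin(-17*D),0]);a=np.cos(68*D)*u+np.sin(68*D)*np.array([0,0,1])
print(s["tcp_pos"],s["contact_force"],s["opening"]*93,"a in tool",R.T@a, "lean",np.degrees(np.arccos(-R[2,2])))
go(s["tcp_pos"]+.125*a,R,12,False)
```

```text
[0.62220028 0.2397514  0.15698503] [-0.62423863  0.32957587 -0.14788294] 55.77348664270553 a in tool [-0.8606321   0.00271556 -0.50922001] lean 37.38812891944494
12 rows xyz cm [-0.9   0.   -0.53] w deg [0. 0. 0.] | max 10.4 mm 0.0 deg
```

Request:
play_rows(plan=[{"fingers": 0, "x": -0.45, "y": 0, "z": -0.27, "wx": 0, "wy": 0, "wz": 0}, {"fingers": 0, "x": -0.45, "y": 0, "z": -0.27, "wx": 0, "wy": 0, "wz": 0}, {"fingers": 0, "x": -0.45, "y": 0, "z": -0.27, "wx": 0, "wy": 0, "wz": 0}, {"fingers": 0, "x": -0.45, "y": 0, "z": -0.27, "wx": 0, "wy": 0, "wz": 0}])

```text
time_s: 5.63
tcp_pos: [0.6298, 0.2374, 0.177]
orientation: [0.372, 2.465, -0.122]
contact_force: [-0.3, -0.1, -2.3]
opening: 0.602
```

Request:
play_rows(plan=[{"fingers": 0, "x": -0.9, "y": 0, "z": -0.53, "wx": 0, "wy": 0, "wz": 0}, {"fingers": 0, "x": -0.9, "y": 0, "z": -0.53, "wx": 0, "wy": 0, "wz": 0}, {"fingers": 0, "x": -0.9, "y": 0, "z": -0.53, "wx": 0, "wy": 0, "wz": 0}, {"fingers": 0, "x": -0.9, "y": 0, "z": -0.53, "wx": 0, "wy": 0, "wz": 0}])

```text
time_s: 5.97
tcp_pos: [0.6448, 0.2324, 0.2161]
orientation: [0.372, 2.465, -0.122]
contact_force: [-0.4, -0.3, -2.5]
opening: 0.601
```

Run:
```python
from h import *
s=bot.state();print(s["tcp_pos"],s["contact_force"],s["opening"]*93,s["qpos"],s["orientation"])
u=np.array([np.cos(-17*D),np.sin(-17*D),0]);a=np.cos(68*D)*u+np.sin(68*D)*np.array([0,0,1])
R=ori(73,-17,37.4);p=s["tcp_pos"]-np.array([.6222,.2398,.157]);print("progress",p@a,p-a*(p@a))
go(np.array([.6222,.2398,.157])+.13*a,R,8,False)
```

```text
[0.64483892 0.23243692 0.21607793] [-0.35469083 -0.34342942 -2.54053449] 55.851208239493396 [-0.74022164  0.53587374  0.21098973  1.82607105  0.86600898  0.50698261
 -0.02310306] [ 0.37214156  2.46541041 -0.12226653]
progress 0.06369265842365697 [-1.78217652e-04 -3.87184480e-04  2.31218558e-05]
8 rows xyz cm [-0.71  0.01 -0.42] w deg [ 0.01 -0.   -0.02] | max 8.3 mm 0.02 deg
```

Request:
play_rows(plan=[{"fingers": 0, "x": -0.86, "y": 0, "z": -0.51, "wx": 0, "wy": 0, "wz": 0}, {"fingers": 0, "x": -0.86, "y": 0, "z": -0.51, "wx": 0, "wy": 0, "wz": 0}, {"fingers": 0, "x": -0.86, "y": 0, "z": -0.51, "wx": 0, "wy": 0, "wz": 0}, {"fingers": 0, "x": -0.86, "y": 0, "z": -0.51, "wx": 0, "wy": 0, "wz": 0}, {"fingers": 0, "x": -0.86, "y": 0, "z": -0.51, "wx": 0, "wy": 0, "wz": 0}, {"fingers": 0, "x": -0.86, "y": 0, "z": -0.51, "wx": 0, "wy": 0, "wz": 0}, {"fingers": 0, "x": -0.86, "y": 0, "z": -0.51, "wx": 0, "wy": 0, "wz": 0}, {"fingers": 0, "x": -0.86, "y": 0, "z": -0.51, "wx": 0, "wy": 0, "wz": 0}])

```text
time_s: 6.63
tcp_pos: [0.6732, 0.2231, 0.2902]
orientation: [0.372, 2.466, -0.123]
contact_force: [0.2, 0.3, -2.9]
opening: 0.6
```

Run:
```python
from h import *
np.set_printoptions(precision=4,suppress=True)
s=bot.state();print(s["tcp_pos"],s["contact_force"],s["qpos"])
R0=Rot.from_rotvec(s["orientation"]).as_matrix()
# 1: lift off to the mat side & level the tool (scanner 30 deg up); 2: turn 172; 
g=s["tcp_pos"]-R0[:,2]*.0188; print("grasp",g)
b=go([.56,.12,.30],ori(73,-17,0),14)
c=go([.50,.03,.26],ori(-13,-103,0),13,start=b)
d=go([.44,.03,.26],ori(-99.5,-9.5,0),13,start=c)
```

```text
[0.6732 0.2231 0.2902] [ 0.2455  0.2677 -2.8734] [-0.6278  0.4725  0.1052  1.6773  0.7273  0.6636  0.2159]
grasp [0.6623 0.2264 0.3051]
14 rows xyz cm [ 0.55 -0.94 -0.13] w deg [ 0.01  2.67 -0.01] | max 11.0 mm 2.67 deg
13 rows xyz cm [-0.36 -0.84  0.31] w deg [0.   0.   6.62] | max 9.7 mm 6.62 deg
13 rows xyz cm [-0.41 -0.31  0.  ] w deg [0.   0.   6.65] | max 5.1 mm 6.65 deg
```

Request:
play_rows(plan=[{"fingers": 0, "x": 0.64, "y": -1.1, "z": -0.15, "wx": 0, "wy": 3.12, "wz": 0}, {"fingers": 0, "x": 0.64, "y": -1.1, "z": -0.15, "wx": 0, "wy": 3.12, "wz": 0}, {"fingers": 0, "x": 0.64, "y": -1.1, "z": -0.15, "wx": 0, "wy": 3.12, "wz": 0}, {"fingers": 0, "x": 0.64, "y": -1.1, "z": -0.15, "wx": 0, "wy": 3.12, "wz": 0}, {"fingers": 0, "x": 0.64, "y": -1.1, "z": -0.15, "wx": 0, "wy": 3.12, "wz": 0}, {"fingers": 0, "x": 0.64, "y": -1.1, "z": -0.15, "wx": 0, "wy": 3.12, "wz": 0}, {"fingers": 0, "x": 0.64, "y": -1.1, "z": -0.15, "wx": 0, "wy": 3.12, "wz": 0}, {"fingers": 0, "x": 0.64, "y": -1.1, "z": -0.15, "wx": 0, "wy": 3.12, "wz": 0}, {"fingers": 0, "x": 0.64, "y": -1.1, "z": -0.15, "wx": 0, "wy": 3.12, "wz": 0}, {"fingers": 0, "x": 0.64, "y": -1.1, "z": -0.15, "wx": 0, "wy": 3.12, "wz": 0}, {"fingers": 0, "x": 0.64, "y": -1.1, "z": -0.15, "wx": 0, "wy": 3.12, "wz": 0}, {"fingers": 0, "x": 0.64, "y": -1.1, "z": -0.15, "wx": 0, "wy": 3.12, "wz": 0}])

```text
time_s: 7.63
tcp_pos: [0.5606, 0.1192, 0.2804]
orientation: [-0.466, -3.105, -0.005]
contact_force: [0.4, 0.3, -2.4]
opening: 0.602
```

Request:
play_rows(plan=[{"fingers": 0, "x": -0.36, "y": -0.84, "z": 0.31, "wx": 0, "wy": 0, "wz": 6.62}, {"fingers": 0, "x": -0.36, "y": -0.84, "z": 0.31, "wx": 0, "wy": 0, "wz": 6.62}, {"fingers": 0, "x": -0.36, "y": -0.84, "z": 0.31, "wx": 0, "wy": 0, "wz": 6.62}, {"fingers": 0, "x": -0.36, "y": -0.84, "z": 0.31, "wx": 0, "wy": 0, "wz": 6.62}, {"fingers": 0, "x": -0.36, "y": -0.84, "z": 0.31, "wx": 0, "wy": 0, "wz": 6.62}, {"fingers": 0, "x": -0.36, "y": -0.84, "z": 0.31, "wx": 0, "wy": 0, "wz": 6.62}, {"fingers": 0, "x": -0.36, "y": -0.84, "z": 0.31, "wx": 0, "wy": 0, "wz": 6.62}, {"fingers": 0, "x": -0.36, "y": -0.84, "z": 0.31, "wx": 0, "wy": 0, "wz": 6.62}, {"fingers": 0, "x": -0.36, "y": -0.84, "z": 0.31, "wx": 0, "wy": 0, "wz": 6.62}, {"fingers": 0, "x": -0.36, "y": -0.84, "z": 0.31, "wx": 0, "wy": 0, "wz": 6.62}, {"fingers": 0, "x": -0.36, "y": -0.84, "z": 0.31, "wx": 0, "wy": 0, "wz": 6.62}, {"fingers": 0, "x": -0.36, "y": -0.84, "z": 0.31, "wx": 0, "wy": 0, "wz": 6.62}])

```text
time_s: 8.63
tcp_pos: [0.5096, 0.032, 0.2426]
orientation: [-2.35, -2.083, -0.003]
contact_force: [0.2, 0.4, -2.8]
opening: 0.603
```

Run:
```python
from h import *
np.set_printoptions(precision=4,suppress=True)
s=bot.state();print(s["tcp_pos"],s["contact_force"],s["qpos"],s["opening"])
R0=Rot.from_rotvec(s["orientation"]).as_matrix();print(R0)
d=go([.44,.03,.20],ori(-99.5,-9.5,0),12)
```

```text
[0.5096 0.032  0.2426] [ 0.2383  0.3709 -2.8227] [-0.2041  0.3745  0.1406  1.7901 -0.0646  0.9806 -0.1571] 0.6030540219159651
[[ 0.1197  0.9928  0.0006]
 [ 0.9928 -0.1197  0.0024]
 [ 0.0025  0.0003 -1.    ]]
12 rows xyz cm [-0.5  -0.41  0.51] w deg [-0.01 -0.01  7.72] | max 8.3 mm 7.72 deg
```

Request:
play_rows(plan=[{"fingers": 0, "x": -0.46, "y": -0.38, "z": 0.3, "wx": 0, "wy": 0, "wz": 7.1}, {"fingers": 0, "x": -0.46, "y": -0.38, "z": 0.3, "wx": 0, "wy": 0, "wz": 7.1}, {"fingers": 0, "x": -0.46, "y": -0.38, "z": 0.3, "wx": 0, "wy": 0, "wz": 7.1}, {"fingers": 0, "x": -0.46, "y": -0.38, "z": 0.3, "wx": 0, "wy": 0, "wz": 7.1}, {"fingers": 0, "x": -0.46, "y": -0.38, "z": 0.3, "wx": 0, "wy": 0, "wz": 7.1}, {"fingers": 0, "x": -0.46, "y": -0.38, "z": 0.3, "wx": 0, "wy": 0, "wz": 7.1}, {"fingers": 0, "x": -0.46, "y": -0.38, "z": 0.3, "wx": 0, "wy": 0, "wz": 7.1}, {"fingers": 0, "x": -0.46, "y": -0.38, "z": 0.3, "wx": 0, "wy": 0, "wz": 7.1}, {"fingers": 0, "x": -0.46, "y": -0.38, "z": 0.3, "wx": 0, "wy": 0, "wz": 7.1}, {"fingers": 0, "x": -0.46, "y": -0.38, "z": 0.3, "wx": 0, "wy": 0, "wz": 7.1}, {"fingers": 0, "x": -0.46, "y": -0.38, "z": 0.3, "wx": 0, "wy": 0, "wz": 7.1}, {"fingers": 0, "x": -0.46, "y": -0.38, "z": 0.3, "wx": 0, "wy": 0, "wz": 7.1}])

```text
time_s: 9.63
tcp_pos: [0.4446, 0.0274, 0.2066]
orientation: [-3.138, 0.057, -0.0]
contact_force: [0.3, -0.3, -2.3]
opening: 0.602
```

Run:
```python
from h import *
np.set_printoptions(precision=4,suppress=True)
s=bot.state();print(s["tcp_pos"],s["contact_force"],s["qpos"],s["opening"])
d=bot.get_image("side");im=d["img"][:,:,::-1]
cv2.imwrite("pics/s2.png",cv2.resize(im[120:330,150:430],None,fx=2.5,fy=2.5))
go([.44,.03,.12],ori(-99.5,-9.5,30.6),12)
```

```text
[0.4446 0.0274 0.2066] [ 0.3156 -0.3426 -2.2801] [-0.4894  0.3476  0.5127  2.0115 -0.2315  0.8374 -1.4532] 0.602477217764449
12 rows xyz cm [-0.15 -0.01  0.85] w deg [-0.18  2.56  0.59] | max 8.6 mm 2.63 deg
```

View pics/s2.png

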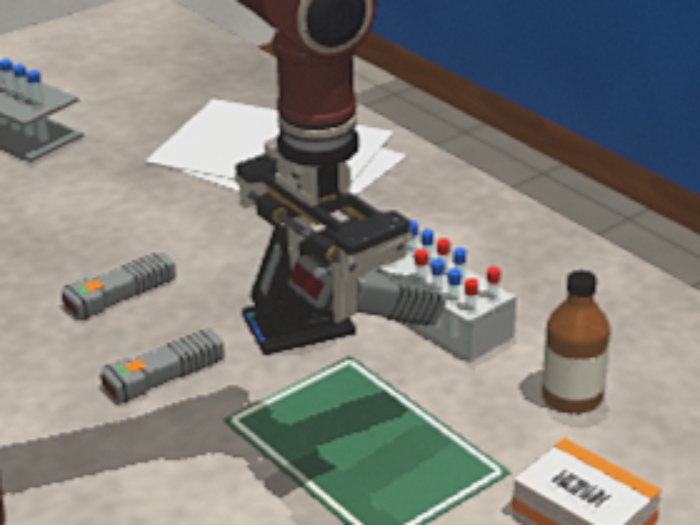

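Run:
```python
from h import *
b=go([.43,.03,.06],ori(-99.5,-9.5,27),12)
go([.43,.03,.027],b[1],6,start=b)
```

```text
12 rows xyz cm [-0.33 -0.01  1.33] w deg [-0.16  2.26  0.59] | max 13.7 mm 2.34 deg
6 rows xyz cm [-0.25  0.    0.49] w deg [0. 0. 0.] | max 5.5 mm 0.0 deg
```

Request:
play_rows(plan=[{"fingers": 0, "x": -0.33, "y": 0, "z": 1.33, "wx": -0.16, "wy": 2.26, "wz": 0.59}, {"fingers": 0, "x": -0.33, "y": 0, "z": 1.33, "wx": -0.16, "wy": 2.26, "wz": 0.59}, {"fingers": 0, "x": -0.33, "y": 0, "z": 1.33, "wx": -0.16, "wy": 2.26, "wz": 0.59}, {"fingers": 0, "x": -0.33, "y": 0, "z": 1.33, "wx": -0.16, "wy": 2.26, "wz": 0.59}, {"fingers": 0, "x": -0.33, "y": 0, "z": 1.33, "wx": -0.16, "wy": 2.26, "wz": 0.59}, {"fingers": 0, "x": -0.33, "y": 0, "z": 1.33, "wx": -0.16, "wy": 2.26, "wz": 0.59}, {"fingers": 0, "x": -0.33, "y": 0, "z": 1.33, "wx": -0.16, "wy": 2.26, "wz": 0.59}, {"fingers": 0, "x": -0.33, "y": 0, "z": 1.33, "wx": -0.16, "wy": 2.26, "wz": 0.59}, {"fingers": 0, "x": -0.33, "y": 0, "z": 1.33, "wx": -0.16, "wy": 2.26, "wz": 0.59}, {"fingers": 0, "x": -0.33, "y": 0, "z": 1.33, "wx": -0.16, "wy": 2.26, "wz": 0.59}, {"fingers": 0, "x": -0.33, "y": 0, "z": 1.33, "wx": -0.16, "wy": 2.26, "wz": 0.59}, {"fingers": 0, "x": -0.33, "y": 0, "z": 1.33, "wx": -0.16, "wy": 2.26, "wz": 0.59}])

```text
time_s: 10.68
tcp_pos: [0.4484, 0.0318, 0.105]
orientation: [3.055, -0.202, 0.524]
contact_force: [-0.2, -0.1, -1.7]
opening: 0.6
```

Request:
play_rows(plan=[{"fingers": 0, "x": -0.1, "y": 0, "z": 0.2, "wx": 0, "wy": 0, "wz": 0}, {"fingers": 0, "x": 0, "y": 0, "z": 0, "wx": 0, "wy": 0, "wz": 0}, {"fingers": 0, "x": 0, "y": 0, "z": 0, "wx": 0, "wy": 0, "wz": 0}, {"fingers": 0, "x": 0, "y": 0, "z": 0, "wx": 0, "wy": 0, "wz": 0}])

```text
time_s: 11.02
tcp_pos: [0.4481, 0.032, 0.1037]
orientation: [3.054, -0.203, 0.521]
contact_force: [0.5, -0.2, -2.6]
opening: 0.603
```

Run:
```python
from h import *
np.set_printoptions(precision=4,suppress=True)
s=bot.state();R=Rot.from_rotvec(s["orientation"]).as_matrix();print(s["tcp_pos"],"g",s["tcp_pos"]-.0188*R[:,2],s["contact_force"],s["wrist_torque"],s["qpos"],np.degrees(np.arccos(-R[2,2])))
go([.43,.03,.027],ori(-99.5,-9.5,27),6)
d=bot.get_image("side");im=d["img"][:,:,::-1]
cv2.imwrite("pics/s3.png",cv2.resize(im[170:350,190:430],None,fx=3,fy=3))
```

```text
[0.4481 0.032  0.1037] g [0.4419 0.0331 0.1215] [ 0.4708 -0.1563 -2.6269] [0.1366 0.7482 0.0378] [-0.4284  0.4412  0.3042  2.3944 -1.3371  0.0151 -0.5411] 19.420327938672237
6 rows xyz cm [-0.74  0.07  1.38] w deg [0.01 1.26 0.32] | max 15.7 mm 1.3 deg
```

View pics/s3.png

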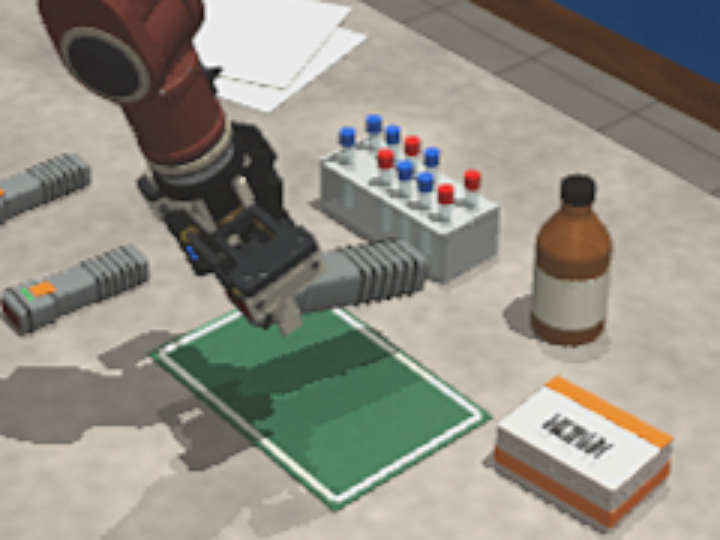

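The arm stalled at the q4/q5/q6 limits because that lean is too close to the base. Nothing was touched. I'll lay the scanner crosswise instead, with the tool leaning sideways.

Run:
```python
from h import *
b=go([.50,-.03,.20],ori(-60,30,5),8)
c=go([.51,-.04,.20],ori(0,90,10),10,start=b)
e=go([.51,-.04,.05],ori(0,90,27),10,start=c)
```

```text
8 rows xyz cm [ 0.75  0.91 -0.8 ] w deg [ 1.1 -1.7 -4.6] | max 14.3 mm 5.03 deg
10 rows xyz cm [-0.02  0.12 -0.01] w deg [ 0.78  0.45 -5.95] | max 1.2 mm 6.02 deg
10 rows xyz cm [-0.4  -0.    1.43] w deg [-0.   1.7  0. ] | max 14.9 mm 1.7 deg
```

Request:
play_rows(plan=[{"fingers": 0, "x": 0.75, "y": 0.91, "z": -0.8, "wx": 1.1, "wy": -1.7, "wz": -4.6}, {"fingers": 0, "x": 0.75, "y": 0.91, "z": -0.8, "wx": 1.1, "wy": -1.7, "wz": -4.6}, {"fingers": 0, "x": 0.75, "y": 0.91, "z": -0.8, "wx": 1.1, "wy": -1.7, "wz": -4.6}, {"fingers": 0, "x": 0.75, "y": 0.91, "z": -0.8, "wx": 1.1, "wy": -1.7, "wz": -4.6}, {"fingers": 0, "x": 0.75, "y": 0.91, "z": -0.8, "wx": 1.1, "wy": -1.7, "wz": -4.6}, {"fingers": 0, "x": 0.75, "y": 0.91, "z": -0.8, "wx": 1.1, "wy": -1.7, "wz": -4.6}, {"fingers": 0, "x": 0.75, "y": 0.91, "z": -0.8, "wx": 1.1, "wy": -1.7, "wz": -4.6}, {"fingers": 0, "x": 0.75, "y": 0.91, "z": -0.8, "wx": 1.1, "wy": -1.7, "wz": -4.6}])

```text
time_s: 11.73
tcp_pos: [0.4961, -0.028, 0.174]
orientation: [-3.027, -0.747, -0.148]
contact_force: [0.1, 0.7, -1.7]
opening: 0.603
```

Request:
play_rows(plan=[{"fingers": 0, "x": 0, "y": 0.12, "z": 0, "wx": 0.78, "wy": 0.45, "wz": -5.95}, {"fingers": 0, "x": 0, "y": 0.12, "z": 0, "wx": 0.78, "wy": 0.45, "wz": -5.95}, {"fingers": 0, "x": 0, "y": 0.12, "z": 0, "wx": 0.78, "wy": 0.45, "wz": -5.95}, {"fingers": 0, "x": 0, "y": 0.12, "z": 0, "wx": 0.78, "wy": 0.45, "wz": -5.95}, {"fingers": 0, "x": 0, "y": 0.12, "z": 0, "wx": 0.78, "wy": 0.45, "wz": -5.95}, {"fingers": 0, "x": 0, "y": 0.12, "z": 0, "wx": 0.78, "wy": 0.45, "wz": -5.95}, {"fingers": 0, "x": 0, "y": 0.12, "z": 0, "wx": 0.78, "wy": 0.45, "wz": -5.95}, {"fingers": 0, "x": 0, "y": 0.12, "z": 0, "wx": 0.78, "wy": 0.45, "wz": -5.95}, {"fingers": 0, "x": 0, "y": 0.12, "z": 0, "wx": 0.78, "wy": 0.45, "wz": -5.95}, {"fingers": 0, "x": 0, "y": 0.12, "z": 0, "wx": 0.78, "wy": 0.45, "wz": -5.95}])

```text
time_s: 12.57
tcp_pos: [0.5056, -0.0344, 0.1733]
orientation: [-2.176, -2.097, -0.206]
contact_force: [-0.2, 0.3, -2.8]
opening: 0.6
```

Run:
```python
from h import *
np.set_printoptions(precision=4,suppress=True)
s=bot.state();R=Rot.from_rotvec(s["orientation"]).as_matrix();print(s["time_s"],s["tcp_pos"],"g",s["tcp_pos"]-.0188*R[:,2],s["contact_force"],s["qpos"],np.degrees(np.arccos(-R[2,2])),R[:,1])
go([.51,-.04,.06],ori(0,90,27),10)
```

```text
12.5667 [ 0.5056 -0.0344  0.1733] g [ 0.5052 -0.0377  0.1918] [-0.2432  0.2653 -2.7995] [-0.166   0.4873  0.4422  1.9047 -0.4994  0.8773  0.535 ] 10.126546914095291 [ 0.9992 -0.0383  0.013 ]
10 rows xyz cm [-0.37  0.04  1.25] w deg [ 0.14  1.69 -0.19] | max 13.1 mm 1.71 deg
```

Request:
play_rows(plan=[{"fingers": 0, "x": -0.37, "y": 0.04, "z": 1.25, "wx": 0.14, "wy": 1.69, "wz": -0.19}, {"fingers": 0, "x": -0.37, "y": 0.04, "z": 1.25, "wx": 0.14, "wy": 1.69, "wz": -0.19}, {"fingers": 0, "x": -0.37, "y": 0.04, "z": 1.25, "wx": 0.14, "wy": 1.69, "wz": -0.19}, {"fingers": 0, "x": -0.37, "y": 0.04, "z": 1.25, "wx": 0.14, "wy": 1.69, "wz": -0.19}, {"fingers": 0, "x": -0.37, "y": 0.04, "z": 1.25, "wx": 0.14, "wy": 1.69, "wz": -0.19}, {"fingers": 0, "x": -0.37, "y": 0.04, "z": 1.25, "wx": 0.14, "wy": 1.69, "wz": -0.19}, {"fingers": 0, "x": -0.37, "y": 0.04, "z": 1.25, "wx": 0.14, "wy": 1.69, "wz": -0.19}, {"fingers": 0, "x": -0.37, "y": 0.04, "z": 1.25, "wx": 0.14, "wy": 1.69, "wz": -0.19}, {"fingers": 0, "x": -0.37, "y": 0.04, "z": 1.25, "wx": 0.14, "wy": 1.69, "wz": -0.19}, {"fingers": 0, "x": -0.37, "y": 0.04, "z": 1.25, "wx": 0.14, "wy": 1.69, "wz": -0.19}, {"fingers": 0, "x": 0, "y": 0, "z": 0, "wx": 0, "wy": 0, "wz": 0}, {"fingers": 0, "x": 0, "y": 0, "z": 0, "wx": 0, "wy": 0, "wz": 0}])

```text
time_s: 13.57
tcp_pos: [0.5103, -0.0319, 0.0429]
orientation: [-1.965, -1.954, -0.47]
contact_force: [0.8, 1.0, -2.9]
opening: 0.604
```

Run:
```python
from h import *
np.set_printoptions(precision=4,suppress=True)
s=bot.state();R=Rot.from_rotvec(s["orientation"]).as_matrix();print(s["time_s"],s["tcp_pos"],"g",s["tcp_pos"]-.0188*R[:,2],s["contact_force"],s["qpos"],np.degrees(np.arccos(-R[2,2])),R[:,1])
go([.51,-.04,.027],ori(0,90,27),8)
d=bot.get_image("side");im=d["img"][:,:,::-1]
cv2.imwrite("pics/s4.png",cv2.resize(im[190:350,210:410],None,fx=4,fy=3.75))
```

```text
13.5667 [ 0.5103 -0.0319  0.0429] g [ 0.5103 -0.0404  0.0597] [ 0.8276  1.0176 -2.9424] [ 0.1825  0.7524  0.1716  1.9375 -0.826   0.812   0.999 ] 26.96434224520439 [ 1.     -0.0056 -0.0011]
8 rows xyz cm [-0.18 -0.    0.37] w deg [ 0.01  0.   -0.04] | max 4.1 mm 0.04 deg
```

View pics/s4.png

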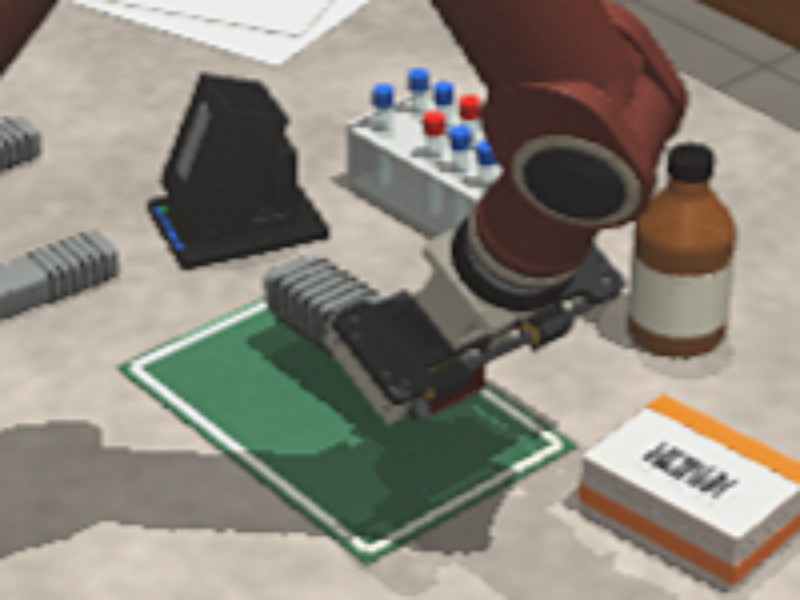

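Request:
play_rows(plan=[{"fingers": 0, "x": -0.18, "y": 0, "z": 0.37, "wx": 0, "wy": 0, "wz": 0}, {"fingers": 0, "x": -0.18, "y": 0, "z": 0.37, "wx": 0, "wy": 0, "wz": 0}, {"fingers": 0, "x": -0.18, "y": 0, "z": 0.37, "wx": 0, "wy": 0, "wz": 0}, {"fingers": 0, "x": -0.18, "y": 0, "z": 0.37, "wx": 0, "wy": 0, "wz": 0}, {"fingers": 0, "x": -0.18, "y": 0, "z": 0.37, "wx": 0, "wy": 0, "wz": 0}, {"fingers": 0, "x": -0.18, "y": 0, "z": 0.37, "wx": 0, "wy": 0, "wz": 0}, {"fingers": 0, "x": -0.05, "y": 0, "z": 0.1, "wx": 0, "wy": 0, "wz": 0}, {"fingers": 0, "x": 0, "y": 0, "z": 0, "wx": 0, "wy": 0, "wz": 0}])

```text
time_s: 14.28
tcp_pos: [0.5104, -0.0303, 0.0173]
orientation: [-1.963, -1.954, -0.472]
contact_force: [0.1, 0.1, -3.0]
opening: 0.596
```

Run:
```python
from h import *
np.set_printoptions(precision=4,suppress=True)
s=bot.state();R=Rot.from_rotvec(s["orientation"]).as_matrix();print(s["time_s"],s["tcp_pos"],"g",s["tcp_pos"]-.0188*R[:,2],s["contact_force"],s["wrist_torque"])
go([.51,-.04,.027],ori(0,90,27),3)
```

```text
14.2833 [ 0.5104 -0.0303  0.0173] g [ 0.5104 -0.0388  0.0341] [ 0.0578  0.1465 -2.965 ] [-0.8262  0.1203  0.0028]
3 rows xyz cm [-0.14 -0.01  0.19] w deg [ 0.03 -0.02 -0.08] | max 2.4 mm 0.09 deg
```

Request:
play_rows(plan=[{"fingers": 0, "x": -0.12, "y": 0, "z": 0.19, "wx": 0, "wy": 0, "wz": 0}, {"fingers": 0, "x": -0.12, "y": 0, "z": 0.19, "wx": 0, "wy": 0, "wz": 0}, {"fingers": 0, "x": 0, "y": 0, "z": 0, "wx": 0, "wy": 0, "wz": 0}])

```text
time_s: 14.53
tcp_pos: [0.5106, -0.0309, 0.013]
orientation: [-1.964, -1.954, -0.472]
contact_force: [-0.6, -0.3, -2.7]
opening: 0.602
```

Request:
play_rows(plan=[{"fingers": 0, "x": -0.1, "y": 0, "z": 0.19, "wx": 0, "wy": 0, "wz": 0}, {"fingers": 0, "x": 0, "y": 0, "z": 0, "wx": 0, "wy": 0, "wz": 0}, {"fingers": 0, "x": 0, "y": 0, "z": 0, "wx": 0, "wy": 0, "wz": 0}])

```text
time_s: 14.78
tcp_pos: [0.5106, -0.0308, 0.0111]
orientation: [-1.963, -1.955, -0.472]
contact_force: [0.5, -0.5, -2.0]
opening: 0.598
```

Run:
```python
from h import *
np.set_printoptions(precision=4,suppress=True)
s=bot.state();R=Rot.from_rotvec(s["orientation"]).as_matrix();print(s["time_s"],s["tcp_pos"],"g",s["tcp_pos"]-.0188*R[:,2],s["contact_force"],s["wrist_torque"])
```

```text
14.7833 [ 0.5106 -0.0308  0.0111] g [ 0.5106 -0.0393  0.0278] [ 0.5167 -0.547  -1.9916] [-0.9022  0.0871  0.0265]
```

Request:
play_rows(plan=[{"fingers": 0, "x": -0.08, "y": 0, "z": 0.15, "wx": 0, "wy": 0, "wz": 0}, {"fingers": 0, "x": -0.08, "y": 0, "z": 0.15, "wx": 0, "wy": 0, "wz": 0}, {"fingers": 0, "x": 0, "y": 0, "z": 0, "wx": 0, "wy": 0, "wz": 0}, {"fingers": 0, "x": 0, "y": 0, "z": 0, "wx": 0, "wy": 0, "wz": 0}])

```text
time_s: 15.12
tcp_pos: [0.511, -0.031, 0.0081]
orientation: [-1.964, -1.954, -0.474]
contact_force: [0.4, -1.3, 0.8]
opening: 0.598
```

Run:
```python
from h import *
np.set_printoptions(precision=4,suppress=True)
s=bot.state();R=Rot.from_rotvec(s["orientation"]).as_matrix();print(s["time_s"],s["tcp_pos"],"g",s["tcp_pos"]-.0188*R[:,2],s["contact_force"],s["wrist_torque"])
```

```text
15.1167 [ 0.511  -0.031   0.0081] g [ 0.511  -0.0396  0.0249] [ 0.411  -1.3127  0.8177] [-0.32   -0.0278 -0.1221]
```

Request:
play_rows(plan=[{"fingers": 68, "x": 0, "y": 0, "z": 0, "wx": 0, "wy": 0, "wz": 0}, {"fingers": 78, "x": 0, "y": 0, "z": 0, "wx": 0, "wy": 0, "wz": 0}, {"fingers": 90, "x": 0, "y": 0, "z": 0, "wx": 0, "wy": 0, "wz": 0}, {"fingers": 100, "x": 0, "y": 0, "z": 0, "wx": 0, "wy": 0, "wz": 0}, {"fingers": 100, "x": 0, "y": 0, "z": -0.3, "wx": 0, "wy": 0, "wz": 0}, {"fingers": 100, "x": 0, "y": 0, "z": -0.8, "wx": 0, "wy": 0, "wz": 0}, {"fingers": 100, "x": 0, "y": 0, "z": -1.5, "wx": 0, "wy": 0, "wz": 0}, {"fingers": 100, "x": 0, "y": 0, "z": -1.8, "wx": 0, "wy": 0, "wz": 0}, {"fingers": 100, "x": 0, "y": 0, "z": -2, "wx": 0, "wy": 0, "wz": 0}, {"fingers": 100, "x": 0, "y": 0, "z": -2, "wx": 0, "wy": 0, "wz": 0}, {"fingers": 100, "x": 0, "y": 0, "z": -2, "wx": 0, "wy": 0, "wz": 0}, {"fingers": 100, "x": 0, "y": 0, "z": -2, "wx": 0, "wy": 0, "wz": 0}])

```text
time_s: 16.12
tcp_pos: [0.5101, -0.088, 0.1197]
orientation: [-1.964, -1.955, -0.472]
contact_force: [0.1, 0.3, 0.0]
opening: 1.0
```

Run:
```python
from h import *
b=go([.51,.06,.18],ori(0,90,0),9)
e=go([.51,.068,.14],ori(0,90,-30),6,start=b)
```

```text
9 rows xyz cm [ 1.72 -0.01 -0.02] w deg [ 0.01 -3.   -0.03] | max 17.2 mm 3.0 deg
6 rows xyz cm [0.11 0.   0.62] w deg [ 0. -5.  0.] | max 6.3 mm 5.0 deg
```

Request:
play_rows(plan=[{"fingers": 100, "x": 1.72, "y": 0, "z": 0, "wx": 0, "wy": -3, "wz": 0}, {"fingers": 100, "x": 1.72, "y": 0, "z": 0, "wx": 0, "wy": -3, "wz": 0}, {"fingers": 100, "x": 1.72, "y": 0, "z": 0, "wx": 0, "wy": -3, "wz": 0}, {"fingers": 100, "x": 1.72, "y": 0, "z": 0, "wx": 0, "wy": -3, "wz": 0}, {"fingers": 100, "x": 1.72, "y": 0, "z": 0, "wx": 0, "wy": -3, "wz": 0}, {"fingers": 100, "x": 1.72, "y": 0, "z": 0, "wx": 0, "wy": -3, "wz": 0}, {"fingers": 100, "x": 1.72, "y": 0, "z": 0, "wx": 0, "wy": -3, "wz": 0}, {"fingers": 100, "x": 1.72, "y": 0, "z": 0, "wx": 0, "wy": -3, "wz": 0}, {"fingers": 100, "x": 1.72, "y": 0, "z": 0, "wx": 0, "wy": -3, "wz": 0}, {"fingers": 100, "x": 0, "y": 0, "z": 0, "wx": 0, "wy": 0, "wz": 0}, {"fingers": 100, "x": 0, "y": 0, "z": 0, "wx": 0, "wy": 0, "wz": 0}, {"fingers": 100, "x": 0, "y": 0, "z": 0, "wx": 0, "wy": 0, "wz": 0}])

```text
time_s: 17.12
tcp_pos: [0.5108, 0.0599, 0.1584]
orientation: [2.227, 2.215, 0.001]
contact_force: [0.1, -0.9, 0.2]
opening: 1.001
```

Run:
```python
from h import *
np.set_printoptions(precision=4,suppress=True)
s=bot.state();d=bot.get_image("wrist");t=bot.get_image("top")
a=cv2.resize(d["img"],None,fx=.75,fy=.75);b=cv2.resize(t["img"][235:335,255:375],(480,400),interpolation=2)
o=np.zeros((400,960,3),np.uint8);o[:360,:480]=a;o[:,480:]=b
cv2.imwrite("pics/w3.png",cv2.resize(o,(800,333))[:,:,::-1])
cv2.imwrite("pics/w3raw.png",d["img"][:,:,::-1])
print(s["time_s"],s["tcp_pos"],s["orientation"],s["qpos"])
c=cam(d,s)
for x in(-90,-45,0,64.5,90): print(x,proj(c,[.511,-.0396+(64.5-x)/1e3,.039]))
```

```text
17.1167 [0.5108 0.0599 0.1584] [2.2274 2.2154 0.001 ] [-0.5052  0.5239  0.5177  1.9001 -0.3504  0.807   0.1949]
-90 [318.3297 155.4314]
-45 [318.6626 216.7818]
0 [318.9714 273.6866]
64.5 [319.3769 348.4145]
90 [319.5263 375.9619]
```

View pics/w3.png

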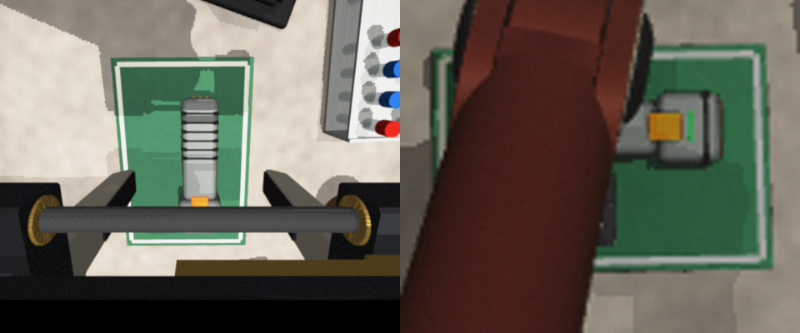

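The scanner lies flat, key up, with its butt at wrist px (318,157), as predicted. Before I pick the grip lean, I'll fit a simple arm model from the logged joints to check which scan and lay poses are reachable.

```bash
cat > arm.py <<'E'
from h import *
from scipy.optimize import least_squares
import itertools
data=[([-1.34747,.61593,-.01261,1.42486,.00807,1.10341,-.04037],[.1605,.6291,.2175],[-.39125,-3.11683,.00397]),
([-.74022,.53587,.21099,1.82607,.86601,.50698,-.02310],[.64484,.23244,.21608],[.37214,2.46541,-.12227]),
([-.5052,.5239,.5177,1.9001,-.3504,.8070,.1949],[.5108,.0599,.1584],[2.2274,2.2154,.001]),
([-.4284,.4412,.3042,2.3944,-1.3371,.0151,-.5411],[.4481,.032,.1037],[3.054,-.203,.521])]
rz=lambda a:Rot.from_euler('z',a).as_matrix(); ry=lambda a:Rot.from_euler('y',a).as_matrix()
def fk(q,L,sg,off):
    q=np.asarray(q)*sg; R=rz(q[0]+off[0]);p=np.array([0,0,L[0]])
    R=R@ry(q[1]);p=p+R@[L[4],0,L[1]];R=R@rz(q[2])@ry(q[3]);p=p+R@[L[5],0,L[2]]
    R=R@rz(q[4])@ry(q[5])@rz(q[6]+off[1]); return p+R@[0,0,L[3]],R
def fit():
    best=None
    for s in itertools.product([1,-1],repeat=4):
        sg=np.array([s[0],1,s[1],1,s[2],1,s[3]])
        f=lambda v:np.concatenate([np.r_[(lambda P,R:np.r_[P-t,.3*(R-Rot.from_rotvec(w).as_matrix()).ravel()])(*fk(q,v[:6],sg,v[6:]))] for q,t,w in data])
        for o0,o1 in itertools.product([-1.57,0,1.57,3.14],repeat=2):
            r=least_squares(f,[.35,.4,.4,.25,0,0,o0,o1])
            if best is None or r.cost<best[0]: best=(r.cost,sg,r.x)
    return best
LO=np.array([-3.12,-.3,-1.34,.26,-1.36,.01,-2.84]);HI=np.array([3.12,2.06,1.32,2.42,4.5,1.98,2.84])
def ik(P,Q,m,q0s,grasp=True):
    P=np.asarray(P)+(Q[:,2]*.0188 if grasp else 0); b=None
    for q0 in q0s:
        r=least_squares(lambda q:(lambda p,R:np.r_[p-P,.3*(R-Q).ravel()])(*fk(q,m[2][:6],m[1],m[2][6:])),np.clip(q0,LO+.01,HI-.01),bounds=(LO,HI))
        if b is None or r.cost<b[0]-1e-9: b=(r.cost,r.x)
    return np.sqrt(2*b[0])*1e3,np.round(b[1],2)
E
python3 - <<'E'
from arm import *
np.set_printoptions(precision=3,suppress=True)
m=fit();print(m)
import pickle;pickle.dump(m,open("m.pkl","wb"))
q0s=[np.array(d[0]) for d in data]+[np.random.default_rng(k).uniform(LO,HI) for k in range(6)]
L=np.array([.419,-.363,.0507])
for th in (15,25,35,45):
    Q=ori(-99.5,-9.5,90-th); P=L+[0,0,.07+.135]
    print("scan",th,*ik(P+np.array([np.cos(-9.5*D),np.sin(-9.5*D),0])*-.006,Q,m,q0s))
E
```

```text
(np.float64(7.689155960542213e-05), array([-1,  1, -1,  1, -1,  1, -1]), array([ 0.328,  0.502,  0.385,  0.324,  0.025,  0.005, -0.03 , -4.74 ]))
scan 15 7.686686300182032e-08 [ 1.9   0.97 -1.12  2.42  3.73  0.61  2.16]
scan 25 2.624877627817898e-07 [ 1.55  0.56 -0.59  2.4   4.1   0.74  1.51]
scan 35 7.846432574055836e-09 [ 1.59  0.47 -0.72  2.33  4.21  0.46  1.27]
scan 45 1.0535692874053937e-08 [ 1.72  0.5  -1.02  2.23 -1.36  0.09  0.49]
```

```bash
cat >> arm.py <<'E'
import pickle
def ikm(P,Q,m,q0s,mg=.2):
    P=np.asarray(P)+Q[:,2]*.0188; b=None
    for q0 in q0s:
        f=lambda q:(lambda p,R:np.r_[p-P,.3*(R-Q).ravel(),.002*np.maximum(0,mg-np.minimum(q-LO,HI-q))/mg])(*fk(q,m[2][:6],m[1],m[2][6:]))
        r=least_squares(f,np.clip(q0,LO+.05,HI-.05),bounds=(LO,HI),max_nfev=60)
        p,R=fk(r.x,m[2][:6],m[1],m[2][6:]); e=np.linalg.norm(p-P)+.1*np.linalg.norm(R-Q)
        if b is None or r.cost<b[0]: b=(r.cost,r.x,e)
    return "err mm %.1f margin %.2f"%(b[2]*1e3,np.minimum(b[1]-LO,HI-b[1]).min()),np.round(b[1],2)
E
cat > q.py <<'E'
from arm import *
np.set_printoptions(precision=3,suppress=True)
m=pickle.load(open("m.pkl","rb"))
base=[[-.3,.5,.2,1.9,-.4,.8,a] for a in(-1.5,0,1.5)]+[[.6,.6,-.3,1.9,-.9,.4,a] for a in(-1.5,0,1.5)]+[[.6,.6,-.8,1.9,-.9,.3,a] for a in(-1.5,0,1.5)]
L=np.array([.419,-.363,.0507])
for th in (35,45,55):
  for al in(-99.5,80.5):
    print("scan",th,al,*ikm(L+[0,0,.205],ori(al,-9.5,90-th),m,base))
  for phi in (-90,-60,-120,90,120,170):   # xs azimuth; lean along xs
    for fl in (1,-1):
      print(" lay",th,phi,"camlow" if fl>0 else "camhigh",*ikm([.50,.03,.027],ori(phi+90*fl,phi,th),m,base))
E
timeout 400 python3 q.py
```

```text
scan 35 -99.5 err mm 28.9 margin 0.00 [ 1.93  0.71 -1.27  2.21 -1.36  0.01  0.64]
scan 35 80.5 err mm 0.0 margin 0.11 [ 1.83  0.66 -1.14  2.31  3.58  0.21 -1.18]
 lay 35 -90 camlow err mm 0.0 margin 0.53 [-0.41  0.86 -0.01  1.89  0.81  0.84 -1.11]
 lay 35 -90 camhigh err mm 0.0 margin 0.54 [-0.19  0.9  -0.34  1.88  1.02  1.02  1.86]
 lay 35 -60 camlow err mm 0.0 margin 0.29 [-0.73  0.85  0.4   2.13  1.17  0.34 -1.08]
 lay 35 -60 camhigh err mm 0.0 margin 0.24 [-1.07  1.08  0.95  2.12 -0.89  0.25 -2.26]
 lay 35 -120 camlow err mm 0.0 margin 0.76 [-0.32  0.93 -0.01  1.66  0.47  1.08 -1.19]
 lay 35 -120 camhigh err mm 0.0 margin 0.63 [ 0.04  1.04 -0.63  1.65  0.89  1.35  1.6 ]
 lay 35 90 camlow err mm 0.0 margin 0.45 [ 0.25  0.85 -0.    1.94 -0.91  0.77 -2.09]
 lay 35 90 camhigh err mm 0.0 margin 0.49 [ 0.72  0.99 -0.71  1.93 -0.03  0.53  0.25]
 lay 35 120 camlow err mm 0.0 margin 0.67 [ 0.03  0.93  0.23  1.71 -0.69  1.11 -1.9 ]
 lay 35 120 camhigh err mm 0.0 margin 0.72 [ 0.46  0.97 -0.46  1.7  -0.11  0.92  0.72]
 lay 35 170 camlow err mm 0.0 margin 0.70 [ 0.11  1.01 -0.24  1.47  0.07 
[... 1797 characters left out ...]
   1.64]
 lay 55 -120 camlow err mm 0.0 margin 0.65 [-0.7   1.19  0.53  1.43  0.14  1.33 -0.89]
 lay 55 -120 camhigh err mm 0.0 margin 0.56 [-0.45  1.12  0.08  1.43  0.49  1.42  1.94]
 lay 55 90 camlow err mm 0.0 margin 0.41 [ 0.44  1.02 -0.08  1.83 -0.95  1.05 -1.94]
 lay 55 90 camhigh err mm 0.0 margin 0.57 [ 0.88  1.2  -0.77  1.82 -0.24  0.73  0.58]
 lay 55 120 camlow err mm 0.0 margin 0.68 [ 0.4   1.11 -0.25  1.5  -0.43  1.3  -2.12]
 lay 55 120 camhigh err mm 0.0 margin 0.74 [ 0.57  1.18 -0.54  1.5  -0.19  1.24  0.81]
 lay 55 170 camlow err mm 0.0 margin 0.25 [-0.01  1.22 -0.01  1.15 -0.12  1.73 -1.71]
 lay 55 170 camhigh err mm 0.0 margin 0.25 [ 0.13  1.24 -0.3   1.14  0.07  1.73  1.26]
```

```bash
cat > q2.py <<'E'
from arm import *
m=pickle.load(open("m.pkl","rb"))
base=[[-.5,.9,0,1.8,.8,1.,-1.2],[-.5,.5,.5,1.9,-.35,.8,.2],[-.7,1,.4,1.6,.2,1.2,-1]]
for x,y in((.45,.03),(.44,.0),(.45,-.05)):
  for phi in(-80,-90,-100):
    print(x,y,phi,*ikm([x,y,.027],ori(phi+90,phi,55),m,base))
print(*ikm([.45,-.08,.03],ori(0,90,0),m,base))
b=go([.511,-.0396,.06],ori(0,90,0),8)
b=go([.511,-.0396,.029],ori(0,90,0),5,start=b)
E
python3 q2.py
```

```text
0.45 0.03 -80 err mm 0.0 margin 0.43 [-0.71  0.99  0.11  1.99  0.99  0.96 -1.37]
0.45 0.03 -90 err mm 0.0 margin 0.54 [-0.89  1.07  0.45  1.88  0.54  0.87 -1.03]
0.45 0.03 -100 err mm 0.0 margin 0.65 [-0.84  1.09  0.46  1.77  0.39  1.   -0.98]
0.44 0.0 -80 err mm 0.0 margin 0.37 [-0.97  1.08  0.55  2.05  0.69  0.63 -1.09]
0.44 0.0 -90 err mm 0.0 margin 0.47 [-0.59  1.    0.06  1.95  0.91  1.03 -1.37]
0.44 0.0 -100 err mm 0.0 margin 0.58 [-0.81  1.08  0.47  1.84  0.43  0.93 -0.99]
0.45 -0.05 -80 err mm 0.0 margin 0.33 [-0.87  1.08  0.54  2.09  0.87  0.57 -1.19]
0.45 -0.05 -90 err mm 0.0 margin 0.43 [-0.49  0.99  0.06  1.99  1.03  1.   -1.4 ]
0.45 -0.05 -100 err mm 0.0 margin 0.55 [-0.72  1.07  0.47  1.87  0.52  0.87 -1.01]
err mm 0.0 margin 0.30 [ 0.46  0.73 -0.45  2.12  0.75  0.45 -0.58]
8 rows xyz cm [-1.23  0.01  1.46] w deg [ 0.   -0.   -0.06] | max 19.1 mm 0.06 deg
5 rows xyz cm [0.   0.   0.62] w deg [0. 0. 0.] | max 6.2 mm 0.0 deg
```

Request:
play_rows(plan=[{"fingers": 100, "x": -1.23, "y": 0, "z": 1.46, "wx": 0, "wy": 0, "wz": 0}, {"fingers": 100, "x": -1.23, "y": 0, "z": 1.46, "wx": 0, "wy": 0, "wz": 0}, {"fingers": 100, "x": -1.23, "y": 0, "z": 1.46, "wx": 0, "wy": 0, "wz": 0}, {"fingers": 100, "x": -1.23, "y": 0, "z": 1.46, "wx": 0, "wy": 0, "wz": 0}, {"fingers": 100, "x": -1.23, "y": 0, "z": 1.46, "wx": 0, "wy": 0, "wz": 0}, {"fingers": 100, "x": -1.23, "y": 0, "z": 1.46, "wx": 0, "wy": 0, "wz": 0}, {"fingers": 100, "x": -1.23, "y": 0, "z": 1.46, "wx": 0, "wy": 0, "wz": 0}, {"fingers": 100, "x": -1.23, "y": 0, "z": 1.46, "wx": 0, "wy": 0, "wz": 0}, {"fingers": 100, "x": 0, "y": 0, "z": 0, "wx": 0, "wy": 0, "wz": 0}, {"fingers": 100, "x": 0, "y": 0, "z": 0, "wx": 0, "wy": 0, "wz": 0}, {"fingers": 100, "x": 0, "y": 0, "z": 0, "wx": 0, "wy": 0, "wz": 0}])

```text
time_s: 18.13
tcp_pos: [0.511, -0.0378, 0.0418]
orientation: [-2.228, -2.215, -0.003]
contact_force: [0.8, 0.9, 0.0]
opening: 0.998
```

Run:
```python
from h import *
s=bot.state();print(s["tcp_pos"],s["qpos"])
b=go([.511,-.0396,.029],ori(0,90,0),6)
```

```text
[ 0.51095215 -0.03777122  0.04177487] [-0.20644877  0.69120346  0.36558211  2.00251807 -0.47144037  0.52895871
  0.48871684]
6 rows xyz cm [-0.03  0.    0.53] w deg [ 0.01 -0.01 -0.06] | max 5.3 mm 0.06 deg
```

Next: descend, grip, lift 20 mm and shift.

Request:
play_rows(plan=[{"fingers": 100, "x": -0.03, "y": 0, "z": 0.53, "wx": 0, "wy": 0, "wz": 0}, {"fingers": 100, "x": -0.03, "y": 0, "z": 0.53, "wx": 0, "wy": 0, "wz": 0}, {"fingers": 100, "x": -0.03, "y": 0, "z": 0.53, "wx": 0, "wy": 0, "wz": 0}, {"fingers": 100, "x": -0.03, "y": 0, "z": 0.53, "wx": 0, "wy": 0, "wz": 0}, {"fingers": 100, "x": -0.03, "y": 0, "z": 0.53, "wx": 0, "wy": 0, "wz": 0}, {"fingers": 100, "x": -0.03, "y": 0, "z": 0.53, "wx": 0, "wy": 0, "wz": 0}, {"fingers": 100, "x": 0, "y": 0, "z": 0, "wx": 0, "wy": 0, "wz": 0}, {"fingers": 100, "x": 0, "y": 0, "z": 0, "wx": 0, "wy": 0, "wz": 0}])

```text
time_s: 18.8
tcp_pos: [0.5103, -0.0392, 0.0089]
orientation: [-2.226, -2.216, -0.0]
contact_force: [-0.3, -1.0, 0.0]
opening: 1.003
```

Request:
play_rows(plan=[{"fingers": 0, "x": 0, "y": 0, "z": 0, "wx": 0, "wy": 0, "wz": 0}, {"fingers": 0, "x": 0, "y": 0, "z": 0, "wx": 0, "wy": 0, "wz": 0}, {"fingers": 0, "x": 0, "y": 0, "z": 0, "wx": 0, "wy": 0, "wz": 0}, {"fingers": 0, "x": 0, "y": 0, "z": 0, "wx": 0, "wy": 0, "wz": 0}, {"fingers": 0, "x": 0, "y": 0, "z": 0, "wx": 0, "wy": 0, "wz": 0}, {"fingers": 0, "x": 0, "y": 0, "z": 0, "wx": 0, "wy": 0, "wz": 0}, {"fingers": 0, "x": 0, "y": 0, "z": 0, "wx": 0, "wy": 0, "wz": 0}, {"fingers": 0, "x": 0, "y": 0, "z": 0, "wx": 0, "wy": 0, "wz": 0}, {"fingers": 0, "x": 0, "y": 0, "z": 0, "wx": 0, "wy": 0, "wz": 0}], grip_force=55)

```text
time_s: 19.55
tcp_pos: [0.5108, -0.0392, 0.0094]
orientation: [-2.226, -2.216, -0.002]
contact_force: [0.5, 0.9, 0.6]
opening: 0.6
```

Request:
play_rows(plan=[{"fingers": 0, "x": 0, "y": 0, "z": -0.4, "wx": 0, "wy": 0, "wz": 0}, {"fingers": 0, "x": 0, "y": 0, "z": -0.6, "wx": 0, "wy": 0, "wz": 0}, {"fingers": 0, "x": 0, "y": 0, "z": -0.6, "wx": 0, "wy": 0, "wz": 0}, {"fingers": 0, "x": 0, "y": 0, "z": -0.4, "wx": 0, "wy": 0, "wz": 0}, {"fingers": 0, "x": 0, "y": 0, "z": 0, "wx": 0, "wy": 0, "wz": 0}])

```text
time_s: 19.97
tcp_pos: [0.5113, -0.0393, 0.0304]
orientation: [2.226, 2.216, 0.003]
contact_force: [-0.6, -0.8, -2.0]
opening: 0.598
```

Run:
```python
from h import *
s=bot.state();print(s["tcp_pos"],s["qpos"],s["opening"]*93,s["contact_force"],s["wrist_torque"])
b=go([.45,-.08,.050],ori(0,90,0),10)
```

```text
[ 0.51126409 -0.03929928  0.03039934] [-0.19289588  0.70972001  0.34922212  2.00808716 -0.48359411  0.50169925
  0.50311565] 55.64441624184677 [-0.58228537 -0.75409113 -2.02831619] [-0.22428254  0.02937659 -0.00165017]
10 rows xyz cm [-0.41 -0.61 -0.01] w deg [ 0.01 -0.   -0.03] | max 7.4 mm 0.03 deg
```

Request:
play_rows(plan=[{"fingers": 0, "x": -0.41, "y": -0.61, "z": 0, "wx": 0, "wy": 0, "wz": 0}, {"fingers": 0, "x": -0.41, "y": -0.61, "z": 0, "wx": 0, "wy": 0, "wz": 0}, {"fingers": 0, "x": -0.41, "y": -0.61, "z": 0, "wx": 0, "wy": 0, "wz": 0}, {"fingers": 0, "x": -0.41, "y": -0.61, "z": 0, "wx": 0, "wy": 0, "wz": 0}, {"fingers": 0, "x": -0.41, "y": -0.61, "z": 0, "wx": 0, "wy": 0, "wz": 0}, {"fingers": 0, "x": -0.41, "y": -0.61, "z": 0, "wx": 0, "wy": 0, "wz": 0}, {"fingers": 0, "x": -0.41, "y": -0.61, "z": 0, "wx": 0, "wy": 0, "wz": 0}, {"fingers": 0, "x": -0.41, "y": -0.61, "z": 0, "wx": 0, "wy": 0, "wz": 0}, {"fingers": 0, "x": -0.41, "y": -0.61, "z": 0, "wx": 0, "wy": 0, "wz": 0}, {"fingers": 0, "x": -0.41, "y": -0.61, "z": 0, "wx": 0, "wy": 0, "wz": 0}, {"fingers": 0, "x": 0, "y": 0, "z": 0, "wx": 0, "wy": 0, "wz": 0}, {"fingers": 0, "x": 0, "y": 0, "z": 0, "wx": 0, "wy": 0, "wz": 0}])

```text
time_s: 20.97
tcp_pos: [0.4492, -0.0802, 0.0294]
orientation: [-2.227, -2.215, -0.001]
contact_force: [-0.4, -0.1, -3.0]
opening: 0.6
```

Request:
play_rows(plan=[{"fingers": 0, "x": 0, "y": 0, "z": 0.4, "wx": 0, "wy": 0, "wz": 0}, {"fingers": 0, "x": 0, "y": 0, "z": 0.4, "wx": 0, "wy": 0, "wz": 0}, {"fingers": 0, "x": 0, "y": 0, "z": 0.4, "wx": 0, "wy": 0, "wz": 0}, {"fingers": 0, "x": 0, "y": 0, "z": 0.3, "wx": 0, "wy": 0, "wz": 0}, {"fingers": 0, "x": 0, "y": 0, "z": 0.2, "wx": 0, "wy": 0, "wz": 0}, {"fingers": 0, "x": 0, "y": 0, "z": 0.1, "wx": 0, "wy": 0, "wz": 0}, {"fingers": 0, "x": 0, "y": 0, "z": 0, "wx": 0, "wy": 0, "wz": 0}, {"fingers": 0, "x": 0, "y": 0, "z": 0, "wx": 0, "wy": 0, "wz": 0}])

```text
time_s: 21.63
tcp_pos: [0.4494, -0.0799, 0.0112]
orientation: [-2.226, -2.216, -0.001]
contact_force: [0.3, -0.2, -2.6]
opening: 0.598
```

Run:
```python
from h import *
s=bot.state();print(s["tcp_pos"],s["qpos"],s["opening"]*93,s["contact_force"],s["wrist_torque"])
```

```text
[ 0.44943935 -0.07992071  0.01123793] [-0.0448307   0.69221286  0.25836021  2.16598957 -0.51238043  0.34074939
  0.63874314] 55.64386031276388 [ 0.3064353  -0.17399942 -2.5754745 ] [-0.19282301  0.07406094  0.00957316]
```

Request:
play_rows(plan=[{"fingers": 0, "x": 0, "y": 0, "z": 0.2, "wx": 0, "wy": 0, "wz": 0}, {"fingers": 0, "x": 0, "y": 0, "z": 0, "wx": 0, "wy": 0, "wz": 0}, {"fingers": 70, "x": 0, "y": 0, "z": 0, "wx": 0, "wy": 0, "wz": 0}, {"fingers": 85, "x": 0, "y": 0, "z": 0, "wx": 0, "wy": 0, "wz": 0}, {"fingers": 100, "x": 0, "y": 0, "z": 0, "wx": 0, "wy": 0, "wz": 0}, {"fingers": 100, "x": 0, "y": 0, "z": -0.5, "wx": 0, "wy": 0, "wz": 0}, {"fingers": 100, "x": 0, "y": 0, "z": -1.5, "wx": 0, "wy": 0, "wz": 0}, {"fingers": 100, "x": 0, "y": 0, "z": -2, "wx": 0, "wy": 0, "wz": 0}, {"fingers": 100, "x": 0, "y": 0, "z": -2, "wx": 0, "wy": 0, "wz": 0}, {"fingers": 100, "x": 0, "y": 0, "z": -2, "wx": 0, "wy": 0, "wz": 0}, {"fingers": 100, "x": 0, "y": 0, "z": -2, "wx": 0, "wy": 0, "wz": 0}, {"fingers": 100, "x": 0, "y": 0, "z": -2, "wx": 0, "wy": 0, "wz": 0}])

```text
time_s: 22.63
tcp_pos: [0.449, -0.0799, 0.1306]
orientation: [-2.226, -2.216, -0.001]
contact_force: [-0.7, -0.1, 0.0]
opening: 1.003
```

Run:
```python
from h import *
R=ori(0,-90,55);print(bot.state()["tcp_pos"])
b=go(np.array([.4497,.029,.028])-.1*R[:,2]+[0,0,.02],R,12)
```

```text
[ 0.44904049 -0.07989582  0.13062055]
12 rows xyz cm [ 1.51  0.   -0.36] w deg [-0.01 -4.59 -0.02] | max 15.5 mm 4.59 deg
```

Run:
```python
from h import *
R=ori(0,-90,55)
b=go(np.array([.4497,.029,.028])-.04*R[:,2]+[0,0,.04],R,12)
c=go(np.array([.4497,.029,.028]),R,10,start=b)
```

```text
12 rows xyz cm [ 1.18  0.   -0.07] w deg [-0.01 -4.59 -0.02] | max 11.8 mm 4.59 deg
10 rows xyz cm [0.33 0.   0.63] w deg [0. 0. 0.] | max 7.1 mm 0.0 deg
```

Request:
play_rows(plan=[{"fingers": 100, "x": 1.18, "y": 0, "z": -0.07, "wx": 0, "wy": -4.59, "wz": 0}, {"fingers": 100, "x": 1.18, "y": 0, "z": -0.07, "wx": 0, "wy": -4.59, "wz": 0}, {"fingers": 100, "x": 1.18, "y": 0, "z": -0.07, "wx": 0, "wy": -4.59, "wz": 0}, {"fingers": 100, "x": 1.18, "y": 0, "z": -0.07, "wx": 0, "wy": -4.59, "wz": 0}, {"fingers": 100, "x": 1.18, "y": 0, "z": -0.07, "wx": 0, "wy": -4.59, "wz": 0}, {"fingers": 100, "x": 1.18, "y": 0, "z": -0.07, "wx": 0, "wy": -4.59, "wz": 0}, {"fingers": 100, "x": 1.18, "y": 0, "z": -0.07, "wx": 0, "wy": -4.59, "wz": 0}, {"fingers": 100, "x": 1.18, "y": 0, "z": -0.07, "wx": 0, "wy": -4.59, "wz": 0}, {"fingers": 100, "x": 1.18, "y": 0, "z": -0.07, "wx": 0, "wy": -4.59, "wz": 0}, {"fingers": 100, "x": 1.18, "y": 0, "z": -0.07, "wx": 0, "wy": -4.59, "wz": 0}, {"fingers": 100, "x": 1.18, "y": 0, "z": -0.07, "wx": 0, "wy": -4.59, "wz": 0}, {"fingers": 100, "x": 1.18, "y": 0, "z": -0.07, "wx": 0, "wy": -4.59, "wz": 0}])

```text
time_s: 23.63
tcp_pos: [0.4504, 0.0485, 0.0784]
orientation: [1.643, 1.638, -0.857]
contact_force: [0.4, 0.4, 0.1]
opening: 1.002
```

Request:
play_rows(plan=[{"fingers": 100, "x": 0, "y": 0, "z": 0, "wx": 0, "wy": 0, "wz": 0}, {"fingers": 100, "x": 0, "y": 0, "z": 0, "wx": 0, "wy": 0, "wz": 0}, {"fingers": 100, "x": 0, "y": 0, "z": 0, "wx": 0, "wy": 0, "wz": 0}])

```text
time_s: 23.88
tcp_pos: [0.4499, 0.0454, 0.0803]
orientation: [1.65, 1.637, -0.857]
contact_force: [0.6, -0.5, 0.2]
opening: 0.997
```

Run:
```python
from h import *
R=ori(0,-90,55)
s=bot.state();d=bot.get_image("wrist");e=bot.get_image("side")
o=np.hstack([cv2.resize(d["img"],(400,300)),cv2.resize(e["img"][190:340,200:400],(400,300))])
cv2.imwrite("pics/w4.png",o[:,:,::-1])
print(s["tcp_pos"],s["contact_force"],s["qpos"]);c=cam(d,s)
for x in(-90,-75,-45,-15): print(x,np.round(proj(c,[.4497,.029-(x+45)/1e3,.039])*.625))
go(np.array([.4497,.029,.028]),R,10)
```

```text
[0.44990105 0.04540844 0.08028613] [ 0.62547381 -0.46729072  0.1994635 ] [-1.19458079  1.14107299  0.99276943  1.94866548 -0.01156634  0.8249438
 -0.38748171]
-90 [198. 112.]
-75 [198. 122.]
-45 [199. 138.]
-15 [199. 150.]
10 rows xyz cm [ 0.34 -0.    0.62] w deg [-0.03 -0.01 -0.04] | max 7.1 mm 0.06 deg
```

View pics/w4.png

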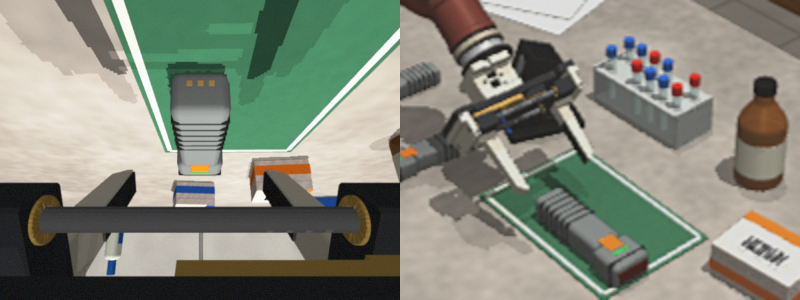

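The wrist view shows the ribs centred at (199,135), as predicted, and the jaws line up with the grip. By calculation the body clears the small scanner, so I'll descend and grip.

Request:
play_rows(plan=[{"fingers": 100, "x": 0.34, "y": 0, "z": 0.62, "wx": 0, "wy": 0, "wz": 0}, {"fingers": 100, "x": 0.34, "y": 0, "z": 0.62, "wx": 0, "wy": 0, "wz": 0}, {"fingers": 100, "x": 0.34, "y": 0, "z": 0.62, "wx": 0, "wy": 0, "wz": 0}, {"fingers": 100, "x": 0.34, "y": 0, "z": 0.62, "wx": 0, "wy": 0, "wz": 0}, {"fingers": 100, "x": 0.34, "y": 0, "z": 0.62, "wx": 0, "wy": 0, "wz": 0}, {"fingers": 100, "x": 0.34, "y": 0, "z": 0.62, "wx": 0, "wy": 0, "wz": 0}, {"fingers": 100, "x": 0.34, "y": 0, "z": 0.62, "wx": 0, "wy": 0, "wz": 0}, {"fingers": 100, "x": 0.34, "y": 0, "z": 0.62, "wx": 0, "wy": 0, "wz": 0}, {"fingers": 100, "x": 0.3, "y": 0, "z": 0.5, "wx": 0, "wy": 0, "wz": 0}, {"fingers": 100, "x": 0, "y": 0, "z": 0, "wx": 0, "wy": 0, "wz": 0}, {"fingers": 100, "x": 0, "y": 0, "z": 0, "wx": 0, "wy": 0, "wz": 0}, {"fingers": 100, "x": 0, "y": 0, "z": 0, "wx": 0, "wy": 0, "wz": 0}])

```text
time_s: 24.98
tcp_pos: [0.4501, 0.0194, 0.0227]
orientation: [1.647, 1.639, -0.857]
contact_force: [1.0, 0.6, 0.3]
opening: 1.0
```

Run:
```python
from h import *
s=bot.state();print(s["tcp_pos"],s["contact_force"],s["qpos"])
go(np.array([.4497,.029,.028]),ori(0,-90,55),1)
```

```text
[0.45007958 0.01935407 0.02268323] [1.0029772  0.55248613 0.31393688] [-1.13901047  1.23150805  0.93415456  1.98188407 -0.05104258  0.69642496
 -0.40627794]
1 rows xyz cm [ 0.12 -0.04  0.78] w deg [-0.18  0.04 -0.18] | max 7.9 mm 0.25 deg
```

Request:
play_rows(plan=[{"fingers": 100, "x": 0.06, "y": 0, "z": 0.35, "wx": 0, "wy": 0, "wz": 0}, {"fingers": 100, "x": 0.06, "y": 0, "z": 0.35, "wx": 0, "wy": 0, "wz": 0}, {"fingers": 100, "x": 0, "y": 0, "z": 0, "wx": 0, "wy": 0, "wz": 0}, {"fingers": 0, "x": 0, "y": 0, "z": 0, "wx": 0, "wy": 0, "wz": 0}, {"fingers": 0, "x": 0, "y": 0, "z": 0, "wx": 0, "wy": 0, "wz": 0}, {"fingers": 0, "x": 0, "y": 0, "z": 0, "wx": 0, "wy": 0, "wz": 0}, {"fingers": 0, "x": 0, "y": 0, "z": 0, "wx": 0, "wy": 0, "wz": 0}, {"fingers": 0, "x": 0, "y": 0, "z": 0, "wx": 0, "wy": 0, "wz": 0}, {"fingers": 0, "x": 0, "y": 0, "z": 0, "wx": 0, "wy": 0, "wz": 0}, {"fingers": 0, "x": 0, "y": 0, "z": 0, "wx": 0, "wy": 0, "wz": 0}, {"fingers": 0, "x": 0, "y": 0, "z": 0, "wx": 0, "wy": 0, "wz": 0}, {"fingers": 0, "x": 0, "y": 0, "z": 0, "wx": 0, "wy": 0, "wz": 0}], grip_force=58)

```text
time_s: 25.98
tcp_pos: [0.45, 0.0143, 0.0176]
orientation: [1.647, 1.64, -0.857]
contact_force: [-0.1, -0.4, -0.3]
opening: 0.467
```

```bash
cat > q3.py <<'E'
from arm import *
s=bot.state();R=Rot.from_rotvec(s["orientation"]).as_matrix()
print(s["tcp_pos"],s["contact_force"],s["opening"]*93,s["qpos"],"lean",np.degrees(np.arccos(-R[2,2])),"g",s["tcp_pos"]-.0188*R[:,2])
m=pickle.load(open("m.pkl","rb"))
# track a path with continuous IK
def track(keys,q):
    for (P,al,ha,be) in keys:
        Q=ori(al,ha,be);r=ikm(P,Q,m,[q]);q=np.array(r[1]);print(P,al,ha,be,*r)
    return q
k=[([.45,.02,.12],0,-90,55),([.45,-.05,.22],0,-90,55)]
for i in range(1,7):
    f=i/6; k.append(([.45,-.05-.15*f,.25],-99.5*f,-90-99.5*f,55))   # turn so window points at the base
for i in range(1,6):
    f=i/5; k.append(([.45-.03*f,-.2-.163*f,.256],-99.5,-9.5,-55+90*f))
track(k,s["qpos"])
E
python3 q3.py
```

```text
[0.45004941 0.01429498 0.01755348] [-0.12985696 -0.41337541 -0.30130246] 43.46394126934427 [-1.13040185  1.23973216  0.92927287  1.98792431 -0.05337419  0.67888462
 -0.40627092] lean 55.03151968411383 g [0.45010824 0.02970085 0.02832825]
[0.45, 0.02, 0.12] 0 -90 55 err mm 0.0 margin 0.36 [-1.17  1.08  0.96  1.91  0.09  0.85 -0.46]
[0.45, -0.05, 0.22] 0 -90 55 err mm 0.0 margin 0.33 [-1.08  0.83  0.99  1.99  0.37  0.85 -0.48]
[0.45, -0.075, 0.25] -16.583333333333332 -106.58333333333333 55 err mm 0.0 margin 0.31 [-0.95  0.85  1.01  1.83  0.25  1.12 -0.45]
[0.45, -0.1, 0.25] -33.166666666666664 -123.16666666666666 55 err mm 0.0 margin 0.30 [-0.79  0.92  1.02  1.67  0.13  1.32 -0.47]
[0.45, -0.125, 0.25] -49.75 -139.75 55 err mm 0.0 margin 0.30 [-0.62  0.98  1.02  1.53  0.02  1.52 -0.51]
[0.45, -0.15, 0.25] -66.33333333333333 -156.33333333333331 55 err mm 0.0 margin 0.27 [-0.41  0.98  0.91  1.4  -0.    1.71 -0.67]
[0.45, -0.175, 0.25] -82.91666666666667 -172.91666666666669 55 err mm 0.0 margin 0.12 [-0.13  0.93  0.62  1.29  0.03  1.86 -0.96]
[0.45, -0.2, 0.25] -99.5 -189.5 55 err mm 0.1 margin 0.00 [ 0.14  0.92  0.34  1.2   0.02  1.98 -1.25]
[0.444, -0.23260000000000003, 0.256] -99.5 -9.5 -37.0 err mm 0.0 margin 0.30 [ 0.13  0.75  0.44  1.37 -0.05  1.68 -1.17]
[0.438, -0.2652, 0.256] -99.5 -9.5 -19.0 err mm 0.0 margin 0.62 [ 0.12  0.59  0.54  1.57 -0.14  1.36 -1.06]
[0.432, -0.2978, 0.256] -99.5 -9.5 -1.0 err mm 0.0 margin 0.65 [ 0.16  0.45  0.6   1.77 -0.28  1.02 -0.87]
[0.426, -0.3304, 0.256] -99.5 -9.5 17.0 err mm 0.0 margin 0.45 [ 0.32  0.34  0.54  1.97 -0.56  0.72 -0.53]
[0.42000000000000004, -0.363, 0.256] -99.5 -9.5 35.0 err mm 0.0 margin 0.23 [ 0.77  0.3   0.18  2.14 -1.13  0.53  0.14]
```

```bash
cat > q4.py <<'E'
from h import *
a=go([.45,.0,.20],ori(0,-90,55),12)
b=go([.45,-.10,.25],ori(-50,-140,55),10,start=a)
c=go([.44,-.22,.26],ori(-99.5,-9.5,-25),12,start=b)
d=go([.4121,-.3619,.2664],ori(-99.5,-9.5,35),14,start=c)
E
python3 q4.py
```

```text
12 rows xyz cm [-1.31  0.   -0.62] w deg [-0.01  0.   -0.01] | max 14.5 mm 0.02 deg
10 rows xyz cm [-0.95  0.26  0.49] w deg [ 4.1  -0.    2.87] | max 11.0 mm 5.0 deg
12 rows xyz cm [-0.25  0.88  0.22] w deg [2.68 2.34 3.19] | max 9.4 mm 4.78 deg
14 rows xyz cm [ 0.11  1.03 -0.05] w deg [0.   4.29 0.  ] | max 10.4 mm 4.29 deg
```

Request:
play_rows(plan=[{"fingers": 0, "x": -0.16, "y": 0, "z": -0.11, "wx": 0, "wy": 0, "wz": 0}, {"fingers": 0, "x": -0.33, "y": 0, "z": -0.23, "wx": 0, "wy": 0, "wz": 0}, {"fingers": 0, "x": -0.33, "y": 0, "z": -0.23, "wx": 0, "wy": 0, "wz": 0}, {"fingers": 0, "x": -0.33, "y": 0, "z": -0.23, "wx": 0, "wy": 0, "wz": 0}, {"fingers": 0, "x": -0.33, "y": 0, "z": -0.23, "wx": 0, "wy": 0, "wz": 0}, {"fingers": 0, "x": 0, "y": 0, "z": 0, "wx": 0, "wy": 0, "wz": 0}])

```text
time_s: 26.48
tcp_pos: [0.4501, 0.0142, 0.0365]
orientation: [1.648, 1.639, -0.856]
contact_force: [0.1, -0.6, -2.6]
opening: 0.468
```

```bash
python3 q4.py
python3 - <<'E'
from h import *
s=bot.state();R=Rot.from_rotvec(s["orientation"]).as_matrix()
print(s["tcp_pos"],s["contact_force"],s["wrist_torque"],s["opening"]*93,"lean",np.degrees(np.arccos(-R[2,2])))
E
```

```text
12 rows xyz cm [-1.18  0.   -0.53] w deg [-0.01  0.   -0.02] | max 13.0 mm 0.02 deg
10 rows xyz cm [-0.95  0.26  0.49] w deg [ 4.1  -0.    2.87] | max 11.0 mm 5.0 deg
12 rows xyz cm [-0.25  0.88  0.22] w deg [2.68 2.34 3.19] | max 9.4 mm 4.78 deg
14 rows xyz cm [ 0.11  1.03 -0.05] w deg [0.   4.29 0.  ] | max 10.4 mm 4.29 deg
[0.45009776 0.01419873 0.03646902] [ 0.07007974 -0.60053649 -2.64996941] [ 1.18129323  0.07247218 -0.02862361] 43.54182890816606 lean 55.006351116276655
```

Request:
play_rows(plan=[{"fingers": 0, "x": -1.18, "y": 0, "z": -0.53, "wx": 0, "wy": 0, "wz": 0}, {"fingers": 0, "x": -1.18, "y": 0, "z": -0.53, "wx": 0, "wy": 0, "wz": 0}, {"fingers": 0, "x": -1.18, "y": 0, "z": -0.53, "wx": 0, "wy": 0, "wz": 0}, {"fingers": 0, "x": -1.18, "y": 0, "z": -0.53, "wx": 0, "wy": 0, "wz": 0}, {"fingers": 0, "x": -1.18, "y": 0, "z": -0.53, "wx": 0, "wy": 0, "wz": 0}, {"fingers": 0, "x": -1.18, "y": 0, "z": -0.53, "wx": 0, "wy": 0, "wz": 0}, {"fingers": 0, "x": -1.18, "y": 0, "z": -0.53, "wx": 0, "wy": 0, "wz": 0}, {"fingers": 0, "x": -1.18, "y": 0, "z": -0.53, "wx": 0, "wy": 0, "wz": 0}, {"fingers": 0, "x": -1.18, "y": 0, "z": -0.53, "wx": 0, "wy": 0, "wz": 0}, {"fingers": 0, "x": -1.18, "y": 0, "z": -0.53, "wx": 0, "wy": 0, "wz": 0}, {"fingers": 0, "x": -1.18, "y": 0, "z": -0.53, "wx": 0, "wy": 0, "wz": 0}, {"fingers": 0, "x": -1.18, "y": 0, "z": -0.53, "wx": 0, "wy": 0, "wz": 0}])

```text
time_s: 27.48
tcp_pos: [0.4494, -0.0152, 0.1893]
orientation: [1.648, 1.639, -0.858]
contact_force: [-0.7, 0.5, -1.7]
opening: 0.471
```

Request:
play_rows(plan=[{"fingers": 0, "x": -0.95, "y": 0.26, "z": 0.49, "wx": 4.1, "wy": 0, "wz": 2.87}, {"fingers": 0, "x": -0.95, "y": 0.26, "z": 0.49, "wx": 4.1, "wy": 0, "wz": 2.87}, {"fingers": 0, "x": -0.95, "y": 0.26, "z": 0.49, "wx": 4.1, "wy": 0, "wz": 2.87}, {"fingers": 0, "x": -0.95, "y": 0.26, "z": 0.49, "wx": 4.1, "wy": 0, "wz": 2.87}, {"fingers": 0, "x": -0.95, "y": 0.26, "z": 0.49, "wx": 4.1, "wy": 0, "wz": 2.87}, {"fingers": 0, "x": -0.95, "y": 0.26, "z": 0.49, "wx": 4.1, "wy": 0, "wz": 2.87}, {"fingers": 0, "x": -0.95, "y": 0.26, "z": 0.49, "wx": 4.1, "wy": 0, "wz": 2.87}, {"fingers": 0, "x": -0.95, "y": 0.26, "z": 0.49, "wx": 4.1, "wy": 0, "wz": 2.87}, {"fingers": 0, "x": -0.95, "y": 0.26, "z": 0.49, "wx": 4.1, "wy": 0, "wz": 2.87}, {"fingers": 0, "x": -0.95, "y": 0.26, "z": 0.49, "wx": 4.1, "wy": 0, "wz": 2.87}])

```text
time_s: 28.32
tcp_pos: [0.4375, -0.1094, 0.2385]
orientation: [2.391, 0.857, -1.244]
contact_force: [0.0, -0.4, -1.2]
opening: 0.465
```

Run:
```python
from h import *
s=bot.state();R=Rot.from_rotvec(s["orientation"]).as_matrix()
print(s["time_s"],s["tcp_pos"],"g",s["tcp_pos"]-.0188*R[:,2],s["contact_force"],s["opening"]*93,s["qpos"])
c=go([.44,-.22,.26],ori(-99.5,-9.5,-25),12)
```

```text
28.3167 [ 0.43746347 -0.1093582   0.23848071] g [ 0.44934208 -0.09956143  0.24926783] [ 0.02247812 -0.44431771 -1.21372099] 43.20608975417473 [-0.68890357  1.0373686   1.19845112  1.59858206 -0.07225031  1.51427791
 -0.36980338]
12 rows xyz cm [-0.24  0.89  0.21] w deg [2.65 2.34 3.16] | max 9.4 mm 4.74 deg
```

Request:
play_rows(plan=[{"fingers": 0, "x": -0.24, "y": 0.89, "z": 0.21, "wx": 2.65, "wy": 2.34, "wz": 3.16}, {"fingers": 0, "x": -0.24, "y": 0.89, "z": 0.21, "wx": 2.65, "wy": 2.34, "wz": 3.16}, {"fingers": 0, "x": -0.24, "y": 0.89, "z": 0.21, "wx": 2.65, "wy": 2.34, "wz": 3.16}, {"fingers": 0, "x": -0.24, "y": 0.89, "z": 0.21, "wx": 2.65, "wy": 2.34, "wz": 3.16}, {"fingers": 0, "x": -0.24, "y": 0.89, "z": 0.21, "wx": 2.65, "wy": 2.34, "wz": 3.16}, {"fingers": 0, "x": -0.24, "y": 0.89, "z": 0.21, "wx": 2.65, "wy": 2.34, "wz": 3.16}, {"fingers": 0, "x": -0.24, "y": 0.89, "z": 0.21, "wx": 2.65, "wy": 2.34, "wz": 3.16}, {"fingers": 0, "x": -0.24, "y": 0.89, "z": 0.21, "wx": 2.65, "wy": 2.34, "wz": 3.16}, {"fingers": 0, "x": -0.24, "y": 0.89, "z": 0.21, "wx": 2.65, "wy": 2.34, "wz": 3.16}, {"fingers": 0, "x": -0.24, "y": 0.89, "z": 0.21, "wx": 2.65, "wy": 2.34, "wz": 3.16}, {"fingers": 0, "x": -0.24, "y": 0.89, "z": 0.21, "wx": 2.65, "wy": 2.34, "wz": 3.16}, {"fingers": 0, "x": -0.24, "y": 0.89, "z": 0.21, "wx": 2.65, "wy": 2.34, "wz": 3.16}])

```text
time_s: 29.32
tcp_pos: [0.4324, -0.2197, 0.2427]
orientation: [-3.024, 0.251, 0.669]
contact_force: [-0.1, 0.9, -2.4]
opening: 0.472
```

Run:
```python
from arm import *
s=bot.state();R=Rot.from_rotvec(s["orientation"]).as_matrix()
print(s["time_s"],"g",s["tcp_pos"]-.0188*R[:,2],s["contact_force"],s["opening"]*93,s["qpos"])
c=go([.4121,-.3619,.2664],ori(-99.5,-9.5,35),15)
m=pickle.load(open("m.pkl","rb"));q=s["qpos"]
for f in(.25,.5,.75,1):
    r=ikm(np.array([.44,-.22,.26])*(1-f)+f*np.array([.4121,-.3619,.2664]),ori(-99.5,-9.5,-25+60*f),m,[q]);q=r[1];print(*r)
```

```text
29.3167 g [ 0.44016939 -0.22097487  0.25979684] [-0.10169242  0.90416512 -2.43643092] 43.87125807352308 [-0.24109363  0.87027393  1.25804003  1.56225991 -0.49282182  1.59949071
 -0.65506338]
15 rows xyz cm [ 0.1   0.96 -0.05] w deg [0. 4. 0.] | max 9.6 mm 4.0 deg
err mm 0.0 margin 0.20 [-0.2   0.67  1.12  1.68 -0.5   1.31 -0.7 ]
err mm 0.0 margin 0.21 [-0.15  0.54  1.11  1.85 -0.63  1.06 -0.52]
err mm 0.0 margin 0.32 [ 0.02  0.41  1.    2.   -0.85  0.84 -0.23]
err mm 0.0 margin 0.20 [ 0.55  0.29  0.47  2.14 -1.16  0.63  0.18]
```

Request:
play_rows(plan=[{"fingers": 0, "x": 0.1, "y": 0.96, "z": -0.05, "wx": 0, "wy": 4, "wz": 0}, {"fingers": 0, "x": 0.1, "y": 0.96, "z": -0.05, "wx": 0, "wy": 4, "wz": 0}, {"fingers": 0, "x": 0.1, "y": 0.96, "z": -0.05, "wx": 0, "wy": 4, "wz": 0}, {"fingers": 0, "x": 0.1, "y": 0.96, "z": -0.05, "wx": 0, "wy": 4, "wz": 0}, {"fingers": 0, "x": 0.1, "y": 0.96, "z": -0.05, "wx": 0, "wy": 4, "wz": 0}, {"fingers": 0, "x": 0.1, "y": 0.96, "z": -0.05, "wx": 0, "wy": 4, "wz": 0}, {"fingers": 0, "x": 0.1, "y": 0.96, "z": -0.05, "wx": 0, "wy": 4, "wz": 0}, {"fingers": 0, "x": 0.1, "y": 0.96, "z": -0.05, "wx": 0, "wy": 4, "wz": 0}, {"fingers": 0, "x": 0.1, "y": 0.96, "z": -0.05, "wx": 0, "wy": 4, "wz": 0}])

```text
time_s: 30.07
tcp_pos: [0.4268, -0.3059, 0.2455]
orientation: [3.1, -0.251, 0.3]
contact_force: [-0.5, -0.4, -1.8]
opening: 0.468
```

Run:
```python
from h import *
s=bot.state();R=Rot.from_rotvec(s["orientation"]).as_matrix()
print(s["time_s"],"g",s["tcp_pos"]-.0188*R[:,2],s["contact_force"],s["opening"]*93,s["qpos"])
c=go([.4121,-.3619,.2664],ori(-99.5,-9.5,35),9)
```

```text
30.0667 g [ 0.42325148 -0.30533928  0.26397087] [-0.51399456 -0.35817498 -1.79315215] 43.54941436728122 [-0.14378951  0.5580678   1.22018711  1.90921533 -0.79717783  1.02971887
 -0.31683457]
9 rows xyz cm [ 0.08  0.64 -0.03] w deg [-0.    2.66  0.03] | max 6.5 mm 2.66 deg
```

Request:
play_rows(plan=[{"fingers": 0, "x": 0.08, "y": 0.64, "z": -0.03, "wx": 0, "wy": 2.66, "wz": 0}, {"fingers": 0, "x": 0.08, "y": 0.64, "z": -0.03, "wx": 0, "wy": 2.66, "wz": 0}, {"fingers": 0, "x": 0.08, "y": 0.64, "z": -0.03, "wx": 0, "wy": 2.66, "wz": 0}, {"fingers": 0, "x": 0.08, "y": 0.64, "z": -0.03, "wx": 0, "wy": 2.66, "wz": 0}, {"fingers": 0, "x": 0.08, "y": 0.64, "z": -0.03, "wx": 0, "wy": 2.66, "wz": 0}, {"fingers": 0, "x": 0.08, "y": 0.64, "z": -0.03, "wx": 0, "wy": 2.66, "wz": 0}, {"fingers": 0, "x": 0.08, "y": 0.64, "z": -0.03, "wx": 0, "wy": 2.66, "wz": 0}, {"fingers": 0, "x": 0.08, "y": 0.64, "z": -0.03, "wx": 0, "wy": 2.66, "wz": 0}, {"fingers": 0, "x": 0.08, "y": 0.64, "z": -0.03, "wx": 0, "wy": 2.66, "wz": 0}, {"fingers": 0, "x": 0, "y": 0, "z": 0, "wx": 0, "wy": 0, "wz": 0}, {"fingers": 0, "x": 0, "y": 0, "z": 0, "wx": 0, "wy": 0, "wz": 0}, {"fingers": 0, "x": 0, "y": 0, "z": 0, "wx": 0, "wy": 0, "wz": 0}])

```text
time_s: 31.07
tcp_pos: [0.4246, -0.3629, 0.2503]
orientation: [2.942, -0.236, 0.923]
contact_force: [-0.6, 0.2, -2.0]
opening: 0.471
```

```bash
cat > chk.py <<'E'
from h import *
s=bot.state();R=Rot.from_rotvec(s["orientation"]).as_matrix()
print(s["time_s"],"g",s["tcp_pos"]-.0188*R[:,2],s["contact_force"],s["opening"]*93,s["qpos"],"lean",np.degrees(np.arccos(-R[2,2])))
c=go([.4121,-.3619,.2564],ori(-99.5,-9.5,35),4)
E
python3 chk.py
python3 - <<'E'
from h import *
e=bot.get_image("side")["img"];d=bot.get_image("wrist")["img"];t=bot.get_image("top")["img"]
cv2.imwrite("pics/s5.png",np.hstack([cv2.resize(e[230:430,290:490],(400,400),interpolation=2),cv2.resize(t[220:340,400:520],(400,400),interpolation=2)])[:,:,::-1])
E
```

```text
31.0667 g [ 0.41396948 -0.36117237  0.2657112 ] [-0.57627065  0.20981094 -1.98082002] 43.76845109136645 [ 0.19135882  0.42275399  0.97173166  2.11140542 -1.29989167  0.84036471
  0.28763783] lean 34.83533009874012
4 rows xyz cm [-0.17  0.03  0.17] w deg [-0.03  0.04  0.07] | max 2.4 mm 0.09 deg
```

View pics/s5.png

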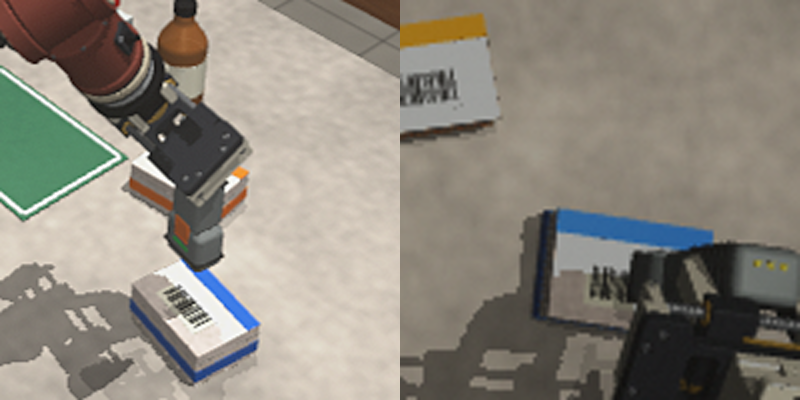

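Run:
```python
from h import *
s=bot.state();R=Rot.from_rotvec(s["orientation"]).as_matrix();g=s["tcp_pos"]-.0188*R[:,2]
d=bot.get_image("side");c=cam(d);im=cv2.cvtColor(d["img"],cv2.COLOR_RGB2HSV)
o=np.array([np.cos(-9.5*D),np.sin(-9.5*D),0]);ax=g+.0073*o;yv=np.array([-o[1],o[0],0])
P=lambda x,y,z:np.round(proj(c,ax+[0,0,-(x/1e3+.0457)]+yv*y/1e3-o*z/1e3),1)
print("win corners",[P(90,y,z) for y,z in((28,18),(-28,18),(-28,-18),(28,-18))],"centre",P(90,0,0))
for x in(30,40,50,60):print("key",x,P(x,0,18))
m=cv2.inRange(im,(5,150,100),(20,255,255));m[:,:370]=0;m[:330]=0;m[:,:]=m
n,l,st,ce=cv2.connectedComponentsWithStats(m);print([(a,b) for a,b in zip(st[1:],ce[1:]) if a[4]>15])
gm=cv2.inRange(im,(45,120,80),(75,255,255));gm[:,:360]=0;gm[:300]=0
n,l,st,ce=cv2.connectedComponentsWithStats(gm);print([(a,b) for a,b in zip(st[1:],ce[1:]) if a[4]>3])
```

```text
win corners [array([372.2, 351. ]), array([388.2, 368. ]), array([402.2, 361.2]), array([385.9, 344.7])] centre [387.  356.1]
key 30 [382.  338.2]
key 40 [381.7 341.8]
key 50 [381.3 345.4]
key 60 [381.  348.9]
[(array([370, 330,   6,   5,  21], dtype=int32), array([372.80952381, 331.71428571])), (array([401, 330,   9,   8,  27], dtype=int32), array([404.7037037, 333.       ])), (array([378, 338,   7,  13,  62], dtype=int32), array([380.82258065, 344.17741935]))]
[(array([377, 348,   5,   5,   8], dtype=int32), array([378.625, 350.   ]))]
```

The side view shows the scanner upright over the blue label. The key is at (380.8,344.2) and I predicted (381.5,343.4), so there is no sag. I'll lower the last 9 mm and hold.

Request:
play_rows(plan=[{"fingers": 0, "x": -0.17, "y": 0.02, "z": 0.16, "wx": 0, "wy": 0, "wz": 0}, {"fingers": 0, "x": -0.17, "y": 0.02, "z": 0.16, "wx": 0, "wy": 0, "wz": 0}, {"fingers": 0, "x": -0.17, "y": 0.02, "z": 0.16, "wx": 0, "wy": 0, "wz": 0}, {"fingers": 0, "x": -0.17, "y": 0.02, "z": 0.16, "wx": 0, "wy": 0, "wz": 0}, {"fingers": 0, "x": 0, "y": 0, "z": 0, "wx": 0, "wy": 0, "wz": 0}, {"fingers": 0, "x": 0, "y": 0, "z": 0, "wx": 0, "wy": 0, "wz": 0}, {"fingers": 0, "x": 0, "y": 0, "z": 0, "wx": 0, "wy": 0, "wz": 0}, {"fingers": 0, "x": 0, "y": 0, "z": 0, "wx": 0, "wy": 0, "wz": 0}])

```text
time_s: 31.93
tcp_pos: [0.4227, -0.364, 0.2412]
orientation: [2.941, -0.238, 0.925]
contact_force: [0.6, -0.6, -1.8]
opening: 0.471
```

```bash
python3 chk.py
```

```text
31.9333 g [ 0.4120939  -0.36220647  0.25665796] [ 0.61590573 -0.58255184 -1.77278704] 43.76592274401183 [ 0.22588099  0.42705476  0.9308424   2.12601253 -1.32610275  0.82226304
  0.32227795] lean 34.92625284077933
4 rows xyz cm [-0.   -0.01  0.  ] w deg [-0.02  0.02  0.06] | max 0.1 mm 0.06 deg
```

Within 0.4 mm of the target. Now I hold for 2 s.

Request:
play_rows(plan=[{"fingers": 0, "x": 0, "y": 0, "z": 0, "wx": 0, "wy": 0, "wz": 0}, {"fingers": 0, "x": 0, "y": 0, "z": 0, "wx": 0, "wy": 0, "wz": 0}, {"fingers": 0, "x": 0, "y": 0, "z": 0, "wx": 0, "wy": 0, "wz": 0}, {"fingers": 0, "x": 0, "y": 0, "z": 0, "wx": 0, "wy": 0, "wz": 0}, {"fingers": 0, "x": 0, "y": 0, "z": 0, "wx": 0, "wy": 0, "wz": 0}, {"fingers": 0, "x": 0, "y": 0, "z": 0, "wx": 0, "wy": 0, "wz": 0}, {"fingers": 0, "x": 0, "y": 0, "z": 0, "wx": 0, "wy": 0, "wz": 0}, {"fingers": 0, "x": 0, "y": 0, "z": 0, "wx": 0, "wy": 0, "wz": 0}, {"fingers": 0, "x": 0, "y": 0, "z": 0, "wx": 0, "wy": 0, "wz": 0}, {"fingers": 0, "x": 0, "y": 0, "z": 0, "wx": 0, "wy": 0, "wz": 0}, {"fingers": 0, "x": 0, "y": 0, "z": 0, "wx": 0, "wy": 0, "wz": 0}, {"fingers": 0, "x": 0, "y": 0, "z": 0, "wx": 0, "wy": 0, "wz": 0}])

```text
time_s: 32.93
tcp_pos: [0.4227, -0.3639, 0.2411]
orientation: [2.941, -0.238, 0.925]
contact_force: [0.0, 0.1, -2.5]
opening: 0.468
```

Request:
play_rows(plan=[{"fingers": 0, "x": 0, "y": 0, "z": 0, "wx": 0, "wy": 0, "wz": 0}, {"fingers": 0, "x": 0, "y": 0, "z": 0, "wx": 0, "wy": 0, "wz": 0}, {"fingers": 0, "x": 0, "y": 0, "z": 0, "wx": 0, "wy": 0, "wz": 0}, {"fingers": 0, "x": 0, "y": 0, "z": 0, "wx": 0, "wy": 0, "wz": 0}, {"fingers": 0, "x": 0, "y": 0, "z": 0, "wx": 0, "wy": 0, "wz": 0}, {"fingers": 0, "x": 0, "y": 0, "z": 0, "wx": 0, "wy": 0, "wz": 0}, {"fingers": 0, "x": 0, "y": 0, "z": 0, "wx": 0, "wy": 0, "wz": 0}, {"fingers": 0, "x": 0, "y": 0, "z": 0, "wx": 0, "wy": 0, "wz": 0}, {"fingers": 0, "x": 0, "y": 0, "z": 0, "wx": 0, "wy": 0, "wz": 0}, {"fingers": 0, "x": 0, "y": 0, "z": 0, "wx": 0, "wy": 0, "wz": 0}, {"fingers": 0, "x": 0, "y": 0, "z": 0, "wx": 0, "wy": 0, "wz": 0}, {"fingers": 0, "x": 0, "y": 0, "z": 0, "wx": 0, "wy": 0, "wz": 0}])

```text
time_s: 33.93
tcp_pos: [0.4227, -0.3639, 0.2411]
orientation: [2.941, -0.238, 0.925]
contact_force: [-0.4, 0.4, -2.7]
opening: 0.465
```

```bash
python3 chk.py
python3 - <<'E'
from h import *
a=go([.4121,-.3619,.27],ori(-99.5,-9.5,35),2)
b=go([.44,-.22,.26],ori(-99.5,-9.5,-25),18,start=a)
c=go([.45,-.10,.25],ori(-50,-140,55),14,start=b)
d=go([.45,-.0,.15],ori(0,-90,55),12,start=c)
E
```

```text
33.9333 g [ 0.41209058 -0.36211705  0.25656011] [-0.35381547  0.4031693  -2.72770756] 43.27789287480141 [ 0.22576379  0.4271413   0.93081508  2.12616399 -1.32611714  0.82218075
  0.32231713] lean 34.91565622929735
4 rows xyz cm [-0. -0.  0.] w deg [-0.02  0.02  0.06] | max 0.1 mm 0.07 deg
2 rows xyz cm [ 0.39 -0.01 -0.55] w deg [-0.04  0.04  0.12] | max 6.7 mm 0.13 deg
18 rows xyz cm [-0.09 -0.8   0.06] w deg [-0.   -3.33 -0.  ] | max 8.1 mm 3.33 deg
14 rows xyz cm [ 0.18 -0.77 -0.15] w deg [-2.3  -2.01 -2.74] | max 8.0 mm 4.1 deg
12 rows xyz cm [ 1.12 -0.28 -0.15] w deg [-3.41  0.   -2.39] | max 11.7 mm 4.17 deg
```

Request:
play_rows(plan=[{"fingers": 0, "x": 0.39, "y": 0, "z": -0.55, "wx": 0, "wy": 0, "wz": 0}, {"fingers": 0, "x": 0.39, "y": 0, "z": -0.55, "wx": 0, "wy": 0, "wz": 0}, {"fingers": 0, "x": -0.09, "y": -0.8, "z": 0.06, "wx": 0, "wy": -3.33, "wz": 0}, {"fingers": 0, "x": -0.09, "y": -0.8, "z": 0.06, "wx": 0, "wy": -3.33, "wz": 0}, {"fingers": 0, "x": -0.09, "y": -0.8, "z": 0.06, "wx": 0, "wy": -3.33, "wz": 0}, {"fingers": 0, "x": -0.09, "y": -0.8, "z": 0.06, "wx": 0, "wy": -3.33, "wz": 0}, {"fingers": 0, "x": -0.09, "y": -0.8, "z": 0.06, "wx": 0, "wy": -3.33, "wz": 0}, {"fingers": 0, "x": -0.09, "y": -0.8, "z": 0.06, "wx": 0, "wy": -3.33, "wz": 0}, {"fingers": 0, "x": -0.09, "y": -0.8, "z": 0.06, "wx": 0, "wy": -3.33, "wz": 0}, {"fingers": 0, "x": -0.09, "y": -0.8, "z": 0.06, "wx": 0, "wy": -3.33, "wz": 0}, {"fingers": 0, "x": -0.09, "y": -0.8, "z": 0.06, "wx": 0, "wy": -3.33, "wz": 0}])

```text
time_s: 34.85
tcp_pos: [0.4295, -0.291, 0.2468]
orientation: [3.121, -0.252, 0.131]
contact_force: [0.1, 0.1, -1.9]
opening: 0.468
```

Request:
play_rows(plan=[{"fingers": 0, "x": -0.09, "y": -0.8, "z": 0.06, "wx": 0, "wy": -3.33, "wz": 0}, {"fingers": 0, "x": -0.09, "y": -0.8, "z": 0.06, "wx": 0, "wy": -3.33, "wz": 0}, {"fingers": 0, "x": -0.09, "y": -0.8, "z": 0.06, "wx": 0, "wy": -3.33, "wz": 0}, {"fingers": 0, "x": -0.09, "y": -0.8, "z": 0.06, "wx": 0, "wy": -3.33, "wz": 0}, {"fingers": 0, "x": -0.09, "y": -0.8, "z": 0.06, "wx": 0, "wy": -3.33, "wz": 0}, {"fingers": 0, "x": -0.09, "y": -0.8, "z": 0.06, "wx": 0, "wy": -3.33, "wz": 0}, {"fingers": 0, "x": -0.09, "y": -0.8, "z": 0.06, "wx": 0, "wy": -3.33, "wz": 0}, {"fingers": 0, "x": -0.09, "y": -0.8, "z": 0.06, "wx": 0, "wy": -3.33, "wz": 0}, {"fingers": 0, "x": -0.09, "y": -0.8, "z": 0.06, "wx": 0, "wy": -3.33, "wz": 0}])

```text
time_s: 35.6
tcp_pos: [0.4331, -0.2187, 0.2421]
orientation: [-3.024, 0.244, 0.672]
contact_force: [-0.5, 0.1, -1.9]
opening: 0.47
```

Run:
```python
from h import *
s=bot.state();R=Rot.from_rotvec(s["orientation"]).as_matrix()
print(s["time_s"],"g",s["tcp_pos"]-.0188*R[:,2],s["contact_force"],s["opening"]*93,s["qpos"])
c=go([.45,-.10,.25],ori(-50,-140,55),12)
d=go([.46,.048,.14],ori(0,-90,55),12,start=c)
```

```text
35.6 g [ 0.44098847 -0.21994839  0.25917071] [-0.4924744   0.14091867 -1.90682781] 43.6697049433658 [-0.22257302  0.82873516  1.17471289  1.56014807 -0.44663559  1.57136965
 -0.71511022]
12 rows xyz cm [ 0.2  -0.9  -0.17] w deg [-2.67 -2.34 -3.17] | max 9.4 mm 4.76 deg
12 rows xyz cm [ 1.43 -0.39 -0.44] w deg [-3.41  0.   -2.39] | max 15.4 mm 4.17 deg
```

Request:
play_rows(plan=[{"fingers": 0, "x": 0.2, "y": -0.9, "z": -0.17, "wx": -2.67, "wy": -2.34, "wz": -3.17}, {"fingers": 0, "x": 0.2, "y": -0.9, "z": -0.17, "wx": -2.67, "wy": -2.34, "wz": -3.17}, {"fingers": 0, "x": 0.2, "y": -0.9, "z": -0.17, "wx": -2.67, "wy": -2.34, "wz": -3.17}, {"fingers": 0, "x": 0.2, "y": -0.9, "z": -0.17, "wx": -2.67, "wy": -2.34, "wz": -3.17}, {"fingers": 0, "x": 0.2, "y": -0.9, "z": -0.17, "wx": -2.67, "wy": -2.34, "wz": -3.17}, {"fingers": 0, "x": 0.2, "y": -0.9, "z": -0.17, "wx": -2.67, "wy": -2.34, "wz": -3.17}, {"fingers": 0, "x": 0.2, "y": -0.9, "z": -0.17, "wx": -2.67, "wy": -2.34, "wz": -3.17}, {"fingers": 0, "x": 0.2, "y": -0.9, "z": -0.17, "wx": -2.67, "wy": -2.34, "wz": -3.17}, {"fingers": 0, "x": 0.2, "y": -0.9, "z": -0.17, "wx": -2.67, "wy": -2.34, "wz": -3.17}, {"fingers": 0, "x": 0.2, "y": -0.9, "z": -0.17, "wx": -2.67, "wy": -2.34, "wz": -3.17}, {"fingers": 0, "x": 0.2, "y": -0.9, "z": -0.17, "wx": -2.67, "wy": -2.34, "wz": -3.17}, {"fingers": 0, "x": 0.2, "y": -0.9, "z": -0.17, "wx": -2.67, "wy": -2.34, "wz": -3.17}])

```text
time_s: 36.6
tcp_pos: [0.4386, -0.1092, 0.2378]
orientation: [2.382, 0.872, -1.239]
contact_force: [0.3, -0.3, -2.7]
opening: 0.47
```

Run:
```python
from h import *
s=bot.state();R=Rot.from_rotvec(s["orientation"]).as_matrix()
print(s["time_s"],"g",s["tcp_pos"]-.0188*R[:,2],s["contact_force"],s["opening"]*93,s["qpos"])
d=go([.46,.048,.12],ori(0,-90,55),12)
```

```text
36.6 g [ 0.45037456 -0.09928283  0.24855517] [ 0.2812542  -0.31483622 -2.71101702] 43.67416844161068 [-0.65610455  0.9653364   1.06304119  1.60042881  0.01281014  1.50482643
 -0.48259929]
12 rows xyz cm [ 1.55 -0.39 -0.34] w deg [-3.4  -0.   -2.38] | max 16.3 mm 4.15 deg
```

Request:
play_rows(plan=[{"fingers": 0, "x": 1.55, "y": -0.39, "z": -0.34, "wx": -3.4, "wy": 0, "wz": -2.38}, {"fingers": 0, "x": 1.55, "y": -0.39, "z": -0.34, "wx": -3.4, "wy": 0, "wz": -2.38}, {"fingers": 0, "x": 1.55, "y": -0.39, "z": -0.34, "wx": -3.4, "wy": 0, "wz": -2.38}, {"fingers": 0, "x": 1.55, "y": -0.39, "z": -0.34, "wx": -3.4, "wy": 0, "wz": -2.38}, {"fingers": 0, "x": 1.55, "y": -0.39, "z": -0.34, "wx": -3.4, "wy": 0, "wz": -2.38}, {"fingers": 0, "x": 1.55, "y": -0.39, "z": -0.34, "wx": -3.4, "wy": 0, "wz": -2.38}, {"fingers": 0, "x": 1.55, "y": -0.39, "z": -0.34, "wx": -3.4, "wy": 0, "wz": -2.38}, {"fingers": 0, "x": 1.55, "y": -0.39, "z": -0.34, "wx": -3.4, "wy": 0, "wz": -2.38}, {"fingers": 0, "x": 1.55, "y": -0.39, "z": -0.34, "wx": -3.4, "wy": 0, "wz": -2.38}, {"fingers": 0, "x": 1.55, "y": -0.39, "z": -0.34, "wx": -3.4, "wy": 0, "wz": -2.38}, {"fingers": 0, "x": 1.55, "y": -0.39, "z": -0.34, "wx": -3.4, "wy": 0, "wz": -2.38}, {"fingers": 0, "x": 1.55, "y": -0.39, "z": -0.34, "wx": -3.4, "wy": 0, "wz": -2.38}])

```text
time_s: 37.6
tcp_pos: [0.4602, 0.0329, 0.1081]
orientation: [1.644, 1.643, -0.852]
contact_force: [-1.0, 0.4, -2.1]
opening: 0.469
```

Request:
play_rows(plan=[{"fingers": 0, "x": 0, "y": 0, "z": 0, "wx": 0, "wy": 0, "wz": 0}, {"fingers": 0, "x": 0, "y": 0, "z": 0, "wx": 0, "wy": 0, "wz": 0}, {"fingers": 0, "x": 0, "y": 0, "z": 0, "wx": 0, "wy": 0, "wz": 0}])

```text
time_s: 37.85
tcp_pos: [0.4602, 0.0304, 0.1102]
orientation: [1.648, 1.636, -0.857]
contact_force: [-0.3, -0.1, -2.8]
opening: 0.471
```

Run:
```python
from h import *
s=bot.state();R=Rot.from_rotvec(s["orientation"]).as_matrix()
print(s["time_s"],"g",s["tcp_pos"]-.0188*R[:,2],s["contact_force"],s["opening"]*93,s["qpos"])
d=go([.46,.048,.034],ori(0,-90,55),12)
```

```text
37.85 g [0.46027579 0.04577623 0.12098241] [-0.2915851  -0.07326155 -2.76842462] 43.75718828989051 [-1.13257607  1.03687103  0.9203341   1.94384274  0.15813398  0.85068143
 -0.49946837]
12 rows xyz cm [ 0.61 -0.    0.4 ] w deg [-0.02  0.01 -0.03] | max 7.3 mm 0.03 deg
```

Request:
play_rows(plan=[{"fingers": 0, "x": 0.61, "y": 0, "z": 0.4, "wx": 0, "wy": 0, "wz": 0}, {"fingers": 0, "x": 0.61, "y": 0, "z": 0.4, "wx": 0, "wy": 0, "wz": 0}, {"fingers": 0, "x": 0.61, "y": 0, "z": 0.4, "wx": 0, "wy": 0, "wz": 0}, {"fingers": 0, "x": 0.61, "y": 0, "z": 0.4, "wx": 0, "wy": 0, "wz": 0}, {"fingers": 0, "x": 0.61, "y": 0, "z": 0.4, "wx": 0, "wy": 0, "wz": 0}, {"fingers": 0, "x": 0.61, "y": 0, "z": 0.4, "wx": 0, "wy": 0, "wz": 0}, {"fingers": 0, "x": 0.61, "y": 0, "z": 0.4, "wx": 0, "wy": 0, "wz": 0}, {"fingers": 0, "x": 0.61, "y": 0, "z": 0.4, "wx": 0, "wy": 0, "wz": 0}, {"fingers": 0, "x": 0.61, "y": 0, "z": 0.4, "wx": 0, "wy": 0, "wz": 0}, {"fingers": 0, "x": 0.61, "y": 0, "z": 0.4, "wx": 0, "wy": 0, "wz": 0}, {"fingers": 0, "x": 0.61, "y": 0, "z": 0.4, "wx": 0, "wy": 0, "wz": 0}, {"fingers": 0, "x": 0.61, "y": 0, "z": 0.4, "wx": 0, "wy": 0, "wz": 0}])

```text
time_s: 38.85
tcp_pos: [0.4594, 0.033, 0.0215]
orientation: [1.646, 1.638, -0.859]
contact_force: [0.3, 1.0, -2.1]
opening: 0.472
```

Request:
play_rows(plan=[{"fingers": 0, "x": 0, "y": 0, "z": 0, "wx": 0, "wy": 0, "wz": 0}, {"fingers": 0, "x": 0, "y": 0, "z": 0, "wx": 0, "wy": 0, "wz": 0}, {"fingers": 0, "x": 0, "y": 0, "z": 0, "wx": 0, "wy": 0, "wz": 0}])

```text
time_s: 39.1
tcp_pos: [0.4594, 0.0328, 0.0225]
orientation: [1.646, 1.638, -0.859]
contact_force: [0.2, -0.2, -2.3]
opening: 0.472
```

```bash
cat > st.py <<'E'
from h import *
s=bot.state();R=Rot.from_rotvec(s["orientation"]).as_matrix()
print(s["time_s"],"g",s["tcp_pos"]-.0188*R[:,2],s["contact_force"],s["wrist_torque"],s["opening"]*93,"lean",np.degrees(np.arccos(-R[2,2])))
d=go([.46,.047,.0283],ori(0,-90,55),3)
E
python3 st.py
```

```text
39.1 g [0.45946375 0.04818605 0.03326989] [ 0.24943192 -0.15166191 -2.28168268] [1.21332992 0.05665967 0.00616268] 43.87901437942815 lean 55.16131881234183
3 rows xyz cm [0.12 0.02 0.13] w deg [-0.06  0.05 -0.06] | max 1.7 mm 0.11 deg
```

Request:
play_rows(plan=[{"fingers": 0, "x": 0.11, "y": 0, "z": 0.08, "wx": 0, "wy": 0, "wz": 0}, {"fingers": 0, "x": 0.11, "y": 0, "z": 0.08, "wx": 0, "wy": 0, "wz": 0}, {"fingers": 0, "x": 0.11, "y": 0, "z": 0.08, "wx": 0, "wy": 0, "wz": 0}, {"fingers": 0, "x": 0, "y": 0, "z": 0, "wx": 0, "wy": 0, "wz": 0}, {"fingers": 0, "x": 0, "y": 0, "z": 0, "wx": 0, "wy": 0, "wz": 0}])

```text
time_s: 39.52
tcp_pos: [0.4593, 0.0329, 0.0181]
orientation: [1.646, 1.638, -0.859]
contact_force: [0.1, 0.5, -2.5]
opening: 0.473
```

```bash
python3 st.py
```

```text
39.5167 g [0.45934084 0.04829483 0.0288944 ] [ 0.14511379  0.45301908 -2.50461402] [ 1.19592259  0.08822774 -0.06035381] 43.944016247194966 lean 55.13731387682394
3 rows xyz cm [-0.01  0.02  0.05] w deg [-0.07  0.05 -0.06] | max 0.5 mm 0.1 deg
```

Request:
play_rows(plan=[{"fingers": 0, "x": 0.06, "y": 0, "z": 0.04, "wx": 0, "wy": 0, "wz": 0}, {"fingers": 0, "x": 0, "y": 0, "z": 0, "wx": 0, "wy": 0, "wz": 0}, {"fingers": 0, "x": 0, "y": 0, "z": 0, "wx": 0, "wy": 0, "wz": 0}])

```text
time_s: 39.77
tcp_pos: [0.4594, 0.0328, 0.0176]
orientation: [1.646, 1.638, -0.859]
contact_force: [0.0, -0.5, -1.0]
opening: 0.47
```

Request:
play_rows(plan=[{"fingers": 0, "x": 0.04, "y": 0, "z": 0.03, "wx": 0, "wy": 0, "wz": 0}, {"fingers": 0, "x": 0, "y": 0, "z": 0, "wx": 0, "wy": 0, "wz": 0}, {"fingers": 0, "x": 0, "y": 0, "z": 0, "wx": 0, "wy": 0, "wz": 0}])

```text
time_s: 40.02
tcp_pos: [0.4593, 0.0328, 0.0176]
orientation: [1.646, 1.637, -0.859]
contact_force: [-1.3, 2.5, 4.1]
opening: 0.47
```

```bash
python3 st.py
```

```text
40.0167 g [0.45940854 0.04822871 0.02833966] [-1.29876932  2.4699608   4.05898572] [ 0.77204943  0.24438735 -0.19221441] 43.68791973449381 lean 55.17611386961814
3 rows xyz cm [-0.02  0.02  0.03] w deg [-0.07  0.06 -0.06] | max 0.5 mm 0.11 deg
```

It is in contact and resting. I'll open and back out along the tool axis. That first stretch keeps the body clear of the small scanner, and then I lift.

Request:
play_rows(plan=[{"fingers": 55, "x": 0, "y": 0, "z": 0, "wx": 0, "wy": 0, "wz": 0}, {"fingers": 65, "x": 0, "y": 0, "z": 0, "wx": 0, "wy": 0, "wz": 0}, {"fingers": 80, "x": 0, "y": 0, "z": 0, "wx": 0, "wy": 0, "wz": 0}, {"fingers": 100, "x": 0, "y": 0, "z": 0, "wx": 0, "wy": 0, "wz": 0}, {"fingers": 100, "x": 0, "y": 0, "z": 0, "wx": 0, "wy": 0, "wz": 0}, {"fingers": 100, "x": -0.4, "y": 0, "z": -0.3, "wx": 0, "wy": 0, "wz": 0}, {"fingers": 100, "x": -0.8, "y": 0, "z": -0.6, "wx": 0, "wy": 0, "wz": 0}, {"fingers": 100, "x": -1.2, "y": 0, "z": -0.9, "wx": 0, "wy": 0, "wz": 0}, {"fingers": 100, "x": -1.2, "y": 0, "z": -0.9, "wx": 0, "wy": 0, "wz": 0}, {"fingers": 100, "x": -1.2, "y": 0, "z": -0.9, "wx": 0, "wy": 0, "wz": 0}, {"fingers": 100, "x": -1.2, "y": 0, "z": -0.9, "wx": 0, "wy": 0, "wz": 0}, {"fingers": 100, "x": -1.2, "y": 0, "z": -0.9, "wx": 0, "wy": 0, "wz": 0}])

```text
time_s: 41.02
tcp_pos: [0.4593, 0.036, 0.1087]
orientation: [1.647, 1.638, -0.858]
contact_force: [-0.2, 0.6, -0.1]
opening: 0.999
```

Request:
play_rows(plan=[{"fingers": 100, "x": -1.2, "y": 0, "z": -0.9, "wx": 0, "wy": 0, "wz": 0}, {"fingers": 100, "x": -1.2, "y": 0, "z": -0.9, "wx": 0, "wy": 0, "wz": 0}, {"fingers": 100, "x": -1.2, "y": 0, "z": -0.9, "wx": 0, "wy": 0, "wz": 0}, {"fingers": 100, "x": -1.2, "y": 0, "z": -0.9, "wx": 0, "wy": 0, "wz": 0}, {"fingers": 100, "x": -0.6, "y": 0, "z": -0.4, "wx": 0, "wy": 0, "wz": 0}, {"fingers": 100, "x": 0, "y": 0, "z": 0, "wx": 0, "wy": 0, "wz": 0}, {"fingers": 100, "x": 0, "y": 0, "z": 0, "wx": 0, "wy": 0, "wz": 0}, {"fingers": 100, "x": 0, "y": 0, "z": 0, "wx": 0, "wy": 0, "wz": 0}])

```text
time_s: 41.68
tcp_pos: [0.4589, 0.0381, 0.1734]
orientation: [1.646, 1.639, -0.86]
contact_force: [0.0, -1.0, -0.5]
opening: 1.0
```

```bash
python3 st.py
python3 - <<'E'
from h import *
e=bot.get_image("side")["img"];t=bot.get_image("top")["img"]
cv2.imwrite("pics/end.png",np.hstack([cv2.resize(e[170:430,160:440],(400,371),interpolation=2),cv2.resize(t[160:360,140:500],(400,371),interpolation=2)])[:,:,::-1])
a=cv2.imread("pics/top0.png").astype(int);b=t[:,:,::-1].astype(int)
c=cam(bot.get_image("top"))
for nm,(x0,x1,y0,y1) in dict(blue=(452,484,297,316),orange=(388,422,238,256)).items():
    g=cv2.cvtColor(t,cv2.COLOR_RGB2GRAY)[y0:y1,x0:x1]<90
    yy,xx=np.nonzero(g);print(nm,g.sum(),onz(c,(x0+xx.mean(),y0+yy.mean()),.0507))
print("bottle/rack diff",np.abs(a-b)[170:215,330:362].mean(),np.abs(a-b)[178:215,228:302].mean())
E
```

```text
41.6833 g [0.45894536 0.05353901 0.18415891] [ 0.02697775 -1.03698132 -0.50112163] [ 0.77924681  0.10540582 -0.01811145] 92.97074477829274 lean 55.15020492739087
3 rows xyz cm [4.14 0.04 3.15] w deg [-0.08  0.05 -0.04] | max 52.0 mm 0.1 deg
blue 85 [ 0.41924094 -0.36421329  0.0507    ]
orange 52 [ 0.57613927 -0.20797005  0.0507    ]
bottle/rack diff 7.103703703703704 10.658388117847577
```

View pics/end.png

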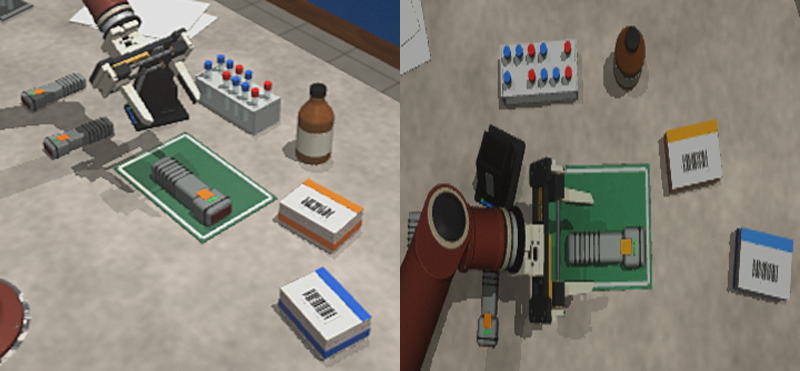

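```bash
python3 -c "
from bench import bot
print(bot.finish_job())"
```

```text
the job is handed in; nothing more can be done
None
```

I finished the job and handed it in at about 42 s of the 64 s allowed. No verdict was reported, and nothing in the interface confirmed that the label was actually read.

**What I did**
- I drew the scanner out of the dock by its head and laid it key-up on the mat.
- I then moved it about 7 cm, still by the head, to make room for the gripper, and took it again by the ribbed grip.
- I held it over the blue label for about 2 s. By calculation the window was 70 mm above the label's middle, pointing straight down, with its long side across the bars. The tool moved about 0.1 mm during the hold.
- I laid the scanner flat on the mat at light contact (about 5 N), let go and backed off.

**Last checks**
- **Scan pose:** just above the hold height, the side camera put the key within 1 px of where I predicted, so the scanner had not sagged in the grip.
- **Final pictures:** the scanner lies flat on the mat, key up. Its window end is close to the mat's right-hand edge but on it. The gripper is open and clear.
- **Cartons, bottle and rack:** the label positions changed by no more than 1.1 mm, which is within measuring noise. The bottle and rack look unmoved; I did not measure them.

**What went wrong:** my first try at laying the scanner down stalled in the air at joint limits. Nothing was touched, and I laid it crosswise instead. On that first release the head dropped a few millimetres, because the fingertips would otherwise have hit the mat.

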